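# Lay the battery over into its charging cradle

### The job

Without lifting it, slide the standing blue battery along the desk until its base is square against the stop edge of the charging cradle, then push high on its back so that it goes over the edge and lies on its side on the cradle's mat, terminals towards the black contact block. Then slide it home against the block and keep it pressed there for about a second: firmly, as the contacts need some 10 N, but gently, as 25 N of push already damages it. Leave it there, let go, and leave everything else on the desk alone.

Things in the scene. Friction and masses are not known exactly. Their poses are not given: they have to be found in the camera images.
- battery_center (a point): centre of the blue battery, a loose block 90 mm (own x) by 70 mm (own y) by 96 mm (own z). It starts upright, own z up, two flat terminals on its top (+z) face, own +y face towards the cradle's stop edge, 30 to 60 mm short of it and turned up to 0.18 rad from square. Once laid over, its own +z points along the cradle's +y and its own -z face (the base) is the one to push.
- battery: the same battery, 0.45 to 0.8 kg; origin at the centre of its base, axes as battery_center. Pushed low (below about 40 mm up) it slides on the desk (friction 0.5 to 0.7); pushed near its top it goes over, even short of the stop. As it turns about its lower edge at the stop its back face rises; fingertips that stay level drag on it and jam, so the push must rise along with the face.
- cradle: charging cradle screwed to the desk: a flat grey tray, 150 mm (own x) by 152 mm (own y), with a black mat. Origin on the desk at the middle of its stop edge, an aluminium strip 8 mm high, along own x, that faces own -y; own +y runs into the cradle, z up. The mat's top is level with the strip, 8 mm above the desk.
- contact_block: black contact block fixed on the cradle, 120 mm (along the cradle's x) by 28 mm by 58 mm high, 5 to 63 mm above the desk, with two brass contacts. Rigid. Origin at the foot of its contact face; own axes as the cradle's.
- contact_face (a point): middle of the contact block's face, which faces the cradle's -y: 120 mm inward of the stop edge and 40 mm above the desk; axes as the cradle's. The battery laid over lands with its base end hanging out over the stop edge and its terminal end some 30 to 60 mm short of this face; sliding it takes 2 to 6 N, needed on top of what the contacts get.
- beaker: bystander: 500 ml clear beaker, 90 mm wide, 103 mm high; origin at its underside
- small_bottle: bystander: white bottle with red cap, 48 mm wide, 124 mm high; origin at its underside
- stapler: bystander: small blue and black stapler, 30 x 120 x 30 mm; origin at its underside
- mouse: bystander: grey computer mouse, 119 x 60 x 36 mm; origin at its underside
- vial: bystander: glass vial with red cap, 28 mm wide, 58 mm high; origin at its underside
- air_duster: bystander: white spray can, 66 mm wide, 209 mm high; origin at its underside
- keys: bystander: blue key tag with key, 21 x 109 x 5 mm; origin at its underside
Mind the look-alikes: they are no part of the job. What is shaped like the battery but yellow is not meant.

How it is judged:
On the way, in this order (a step that is already met when the one before it is completed fails the run):
1. the battery stands upright with its base square against the stop edge (within 4 mm and 0.07 rad) (y of battery_center in the frame of cradle above -0.039 m and angle between battery_center's own z axis and vertical below 0.06 rad and angle between the x axis of battery_center and the x axis of cradle, either way round below 0.07 rad), for 0.2 s.
2. the battery lies on its side on the mat, terminals towards the contact block (angle between battery_center's own z axis and vertical above 1.5 rad and angle between the z axis of battery_center and the y axis of cradle, either way round below 0.15 rad and z of battery_center in the frame of cradle below 0.048 m and y of battery_center in the frame of cradle above 0 m), for 0.2 s.
3. it is pressed against the contact block with at least 5 N for half a second (contact force between battery and contact_block above 5 N), for 0.5 s.
At the end, for the whole second after the job is handed in: The battery lies flat on the mat on the side that faced the cradle, terminal end within 3.5 mm of the contact block and square to it within 0.06 rad, within 35 mm of the cradle's middle, at rest and released (y of battery_center in the frame of contact_face above -0.0515 m and x of battery_center in the frame of cradle between -0.035 and 0.035 m and angle between battery_center's own z axis and vertical above 1.5 rad and angle between battery_center's own y axis and vertical above 3 rad and angle between the z axis of battery_center and the y axis of cradle, either way round below 0.06 rad and linear speed of battery below 0.01 m/s and contact force between the fingers and battery below 0.1 N); the robot touches nothing.
It fails at once if the battery is pushed with more than 25 N (contact force between any of the fingers, the arm and battery above 25 N).
It fails at once if the battery is driven against the contact block with more than 25 N (contact force between battery and contact_block above 25 N).
It fails at once if the battery is lifted (height (world z) of battery_center above 0.09 m).
It fails at once if a bystander is moved by more than 15 mm (distance of any of beaker, small_bottle, stapler, mouse, vial, air_duster, keys from where it was at the start of the episode above 0.015 m).
It also fails if it takes over 72 s, if anything falls off the work surface, if the arm or the gripper's body presses on something with over 40 N, if the wrist force passes 120 N, or if a joint passes its speed limit or range.

### The arm

A 7-joint arm with a two-finger parallel gripper is mounted at the origin on a cart in front of the work surface, level with it; the furniture and walls round the work are solid. World frame = base frame: x ahead of the robot, y to its left, z up, the work surface at z = 0. Lengths are in m, angles in rad, forces in N, time in s.
With the tool pointing down it reaches from about 0.4 to 0.875 m from the base axis. Payload 19.3 kg.
Tool frame: the origin (TCP) lies on the centre line of the jaws, within the pads' length; the fingertips stand 17 mm ahead of it and the grasp point (between the pads) lies 2 mm behind it; z points along the fingers, y is the direction in which the jaws open and shut (so a half turn about z gives the same grasp; the last joint's range is limited). The gripper opens to 85 mm and grips with 20 to 120 N. Pads are 22 mm wide; open, the fingers measure 114 mm over their backs; the gripper's body (76 mm by 85 mm) begins 54 mm behind the grasp point. The pads swing forward as they close: fully open they stand 13 mm farther back than shut.
Start: joints at [1.254, 0.521, -0.036, 1.599, 0.021, 1.021, -0.113], TCP at [0.153, -0.606, 0.218] pointing down, gripper open.
Joint ranges: [-2.91, 2.91], [-0.3, 2.13], [-1.5, 1.42], [0.17, 2.43], [-1.26, 4.41], [0.16, 1.93], [-2.52, 2.52]. Speed limits (rad/s): [1.89, 1.89, 2.39, 2.39, 3.01, 3.01, 3.01].

### API

Orientations are given as a unit quaternion [w, x, y, z].
In Python, from station import * gives the robot as it stands.
- The arm moves only by the tool carry_out, never from a script. Its argument "plan" is a list of rows, each a list of 4 numbers: the shift along the tool's x, y, z in mm, then the turn about the tool's z in rad. A call has exactly 5 rows; each row shifts and turns the commanded pose from where the row before left it, along the tool's axes as they then stand; what a row does not reach is not made up. A row lasts 1/8 s, in which the tool goes at most 62.5 mm and 10.7 degrees, less where a joint would pass 70% of its speed; a pose out of reach is approached as far as the arm can. A call is refused whole if a number of a shift passes 62.5 or a number of a turn 0.188, either way. A call with a gripper value outside its range is refused whole. "fingers" is the closure, from -1 (fully open) to 1 (shut), set as the call begins (left out, the last holds). The fingers move at their own pace and stop on an object; "newtons" is the grip in N (left out, the last holds). Time passes only in rows, so rows that do not move let the fingers close, or fill a call up. It gives the time, the measured TCP pose, the force and the opening at its end, in the units of the state.
- sense(): the state, without advancing time (a new reading comes with each control period).
- capture(name): name is "side" or "top"; returns a dict with "frame" (480x640x3 uint8, red, green, blue), "range_z" (480x640 float32, m along the optical axis (not along the pixel's ray), 0 where there is no reading), "vertical_fov" (degrees; the focal length in pixels is half the picture's height over the tangent of half this angle, whatever the lens; pixels are square), "cx", "cy" (the principal point, pixels), "R" (3x3) and "t" (3): a world point X has camera coordinates R X + t. Camera axes: x right, y down, z forward; pixel columns grow to the right and rows downward; lengths in m; the calibration is good to about 2 mm. A picture is of the moment at which its call begins.
- finish_job(): hands the job in, once; it reports no verdict.
Trained networks look in a picture, given as the dict that the camera call returned (one of the last four; its "shot" number tells which), for a name from the list of things; names that differ only in an ending like _2 or _b are one class to them, and where a whole thing is asked for, a point or a joint stands for the part that bears it (a point fixed in the world has none). Each returns a list of dicts, best first, with "conf" (0 to 1); they miss things now and then, are a little off and sometimes report something else, mostly with a low value. They report only what shows in the picture. A call takes as long as a camera call. They do not tell look-alikes from the thing itself.
- boxes_of(picture, name): "at" ([column, row] in pixels, amid what is visible of it).
- landmark_of(picture, name): "at" ([column, row] in pixels: a listed point, or the origin of a listed thing).
The state is a dict: "clock": time; "q": joint angles; "qd": joint speeds; "effort": joint torques, N m; "position": TCP position; "tool_rot": TCP orientation; "wrist_force": force on the tool from outside, world axes, zero at the start; "torque": the same for the moment, N m; "width": finger opening in m.
Only numpy, scipy, OpenCV 4.12 (cv2) and the standard library are available. Lean on these libraries where they do the work, as an engineer would, in place of code of your own. Each camera call takes 0.05 s, during which the arm holds its last target.

## Working session

There is one attempt and no reset: what is moved stays moved. The work goes in short steps, Python scripts to look and compute and a tool call to move; the robot and the scene stay as the last step left them, time stands still between calls to the robot, and variables do not carry over. Pictures are saved under pics/ and viewed, and the job is handed in when it is done.

Besides the shell and the picture viewer there is one more tool, called by a JSON object that holds its "method" and its "body", one argument or row to a line. carry_out: Moves the arm, as the interface text tells. Its arguments: {"type":"object","properties":{"plan":{"type":"array"},"fingers":{"type":"number"},"newtons":{"type":"number"}},"required":["plan"]}

```bash
ls; mkdir -p pics
cat > h.py <<'E'
import numpy as np,cv2
from station import *
def save(p,n): cv2.imwrite('pics/%s.png'%n,p['frame'][:,:,::-1])
def foc(p): return 240/np.tan(np.radians(p['vertical_fov'])/2)
def cloud(p):
    f=foc(p);z=p['range_z'];v,u=np.mgrid[:480,:640]
    c=np.stack([(u-p['cx'])/f*z,(v-p['cy'])/f*z,z],-1)
    return (c-p['t'])@p['R']   # R^T (c-t)
def proj(p,X):
    c=np.asarray(X)@p['R'].T+p['t'];f=foc(p)
    return np.stack([c[...,0]/c[...,2]*f+p['cx'],c[...,1]/c[...,2]*f+p['cy']],-1)
E
python3 - <<'E'
from h import *
s=sense();print({k:np.round(v,3) for k,v in s.items()})
for n in('side','top'):
    p=capture(n);save(p,n+'0');print(n,p['vertical_fov'],p['cx'],p['cy'],'cam',-p['R'].T@p['t'])
    for o in['battery','battery_center','cradle','contact_block','contact_face']:
        print(o,[(np.round(d['at']),round(d['conf'],2)) for d in landmark_of(p,o)[:3]])
E
```

```text
pics
{'clock': np.float64(0.0), 'q': array([ 1.254,  0.522, -0.036,  1.6  ,  0.021,  1.021, -0.113]), 'qd': array([ 0.   , -0.001,  0.   ,  0.002, -0.   , -0.001, -0.001]), 'effort': array([-0.0000e+00, -9.2712e+01,  1.9790e+00, -3.6994e+01,  1.8000e-02,
        8.0000e-03,  0.0000e+00]), 'position': array([ 0.153, -0.606,  0.217]), 'tool_rot': array([-0.001,  0.992,  0.123, -0.   ]), 'wrist_force': array([ 0.292, -0.008, -1.281]), 'torque': array([-0.043, -0.035,  0.022]), 'width': np.float64(0.085)}
side 57.27624458632269 318.7797787434777 235.8721394265727 cam [ 1.02060366 -0.57438083  1.11555061]
battery [(array([348., 193.]), 0.91), (array([270., 316.]), 0.88), (array([279., 264.]), 0.75)]
battery_center [(array([348., 181.]), 0.98), (array([270., 310.]), 0.71), (array([278., 254.]), 0.69)]
cradle [(array([301., 247.]), 0.6)]
contact_block [(array([331., 226.]), 0.74)]
contact_face [(array([332., 218.]), 0.81)]
top 47.894027651522954 321.44233383141284 252.47909220926567 cam [0.51096337 0.00595708 1.33703038]
battery [(array([214., 273.]), 0.97), (array([413., 248.]), 0.93), (array([355., 280.]), 0.88)]
battery_center [(array([355., 281.]), 0.79), (array([209., 270.]), 0.73), (array([420., 248.]), 0.61)]
cradle [(array([319., 274.]), 0.91)]
contact_block [(array([277., 262.]), 0.93), (array([279., 264.]), 0.59)]
contact_face [(array([279., 262.]), 0.62)]
```

View pics/side0.png

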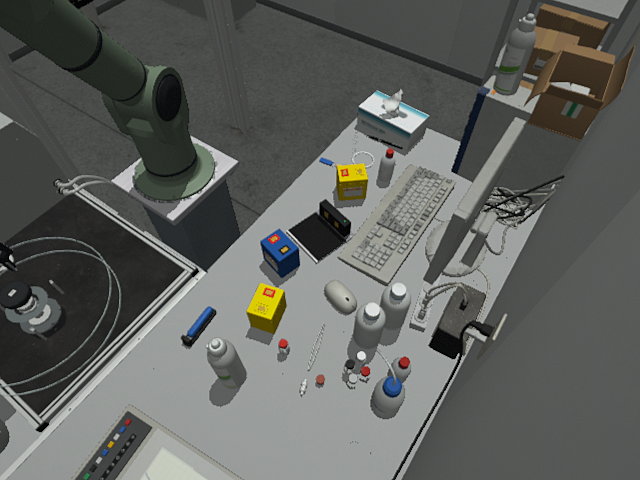

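View pics/top0.png

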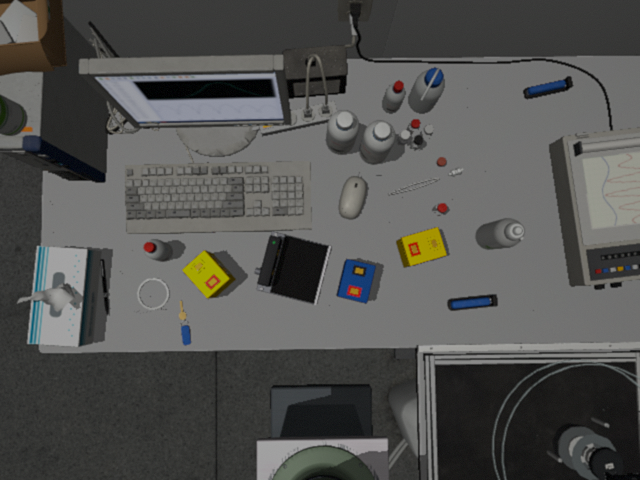

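The side view shows the blue battery at about (280,253) and the cradle at (315,232). In the top view they are at (357,281) and (300,270). One yellow look-alike stands on the approach side, at top (422,246). Next I'll measure the poses from depth.

```bash
cat >> h.py <<'E'
def rectof(P):
    r=cv2.minAreaRect(P[:,:2].astype(np.float32)*1000);return r,cv2.boxPoints(r)
E
python3 - <<'E'
from h import *
for n in('top','side'):
    p=capture(n);C=cloud(p);F=p['frame'].astype(int);r,g,b=F[...,0],F[...,1],F[...,2]
    X,Y,Z=C[...,0],C[...,1],C[...,2]
    desk=(abs(Z)<.01)&(X>.3)&(X<.8)&(abs(Y)<.4);print(n,'desk z',np.median(Z[desk]))
    v,u=np.mgrid[:480,:640]
    # battery top points
    c=(357,281) if n=='top' else (280,250)
    m=(abs(u-c[0])<32)&(abs(v-c[1])<32)&(Z>.085)&(Z<.106)
    P=C[m];R,B=rectof(P);print('batt top',m.sum(),np.median(P[:,2]),R,B.round().tolist())
    # cradle dark pixels z~8mm
    c=(300,270) if n=='top' else (318,235)
    m=(abs(u-c[0])<50)&(abs(v-c[1])<45)&(Z>.002)&(Z<.015)&(r+g+b<150)
    P=C[m];R,B=rectof(P);print('mat',m.sum(),np.median(P[:,2]),R,B.round().tolist())
    m=(abs(u-c[0])<50)&(abs(v-c[1])<45)&(Z>.057)&(Z<.068)&(r+g+b<200)
    P=C[m];R,B=rectof(P);print('block top',m.sum(),np.median(P[:,2]),R,B.round().tolist())
    if n=='top':
        t=cv2.resize(p['frame'][210:330,230:390],None,fx=5,fy=5,interpolation=cv2.INTER_CUBIC)
    else: t=cv2.resize(p['frame'][185:305,230:390],None,fx=5,fy=5,interpolation=cv2.INTER_CUBIC)
    cv2.imwrite('pics/z_%s.png'%n,t[:,:,::-1])
    np.savez('p_'+n,**{k:p[k] for k in('frame','range_z','vertical_fov','cx','cy','R','t')})
E
```

```text
top desk z 0.0007335993682436662
batt top 1187 0.09677096735913447 ((529.1868896484375, -84.10263061523438), (70.05767822265625, 89.9666748046875), 75.07598114013672) [[477.0, -106.0], [564.0, -130.0], [582.0, -62.0], [495.0, -39.0]]
mat 2622 0.008412772606201768 ((566.7855224609375, 69.30239868164062), (147.2050018310547, 145.25119018554688), 74.74295043945312) [[477.0, 17.0], [617.0, -21.0], [656.0, 121.0], [516.0, 159.0]]
block top 565 0.06314542593989769 ((558.7769775390625, 41.87895202636719), (188.95376586914062, 120.08197021484375), 74.45331573486328) [[476.0, -33.0], [591.0, -65.0], [642.0, 117.0], [526.0, 149.0]]
side desk z 0.0022291555696560285
batt top 751 0.09794690560623016 ((530.663330078125, -83.77325439453125), (71.548583984375, 92.70484161376953), 75.6677474975586) [[477.0, -107.0], [567.0, -130.0], [584.0, -61.0], [495.0, -38.0]]
mat 1488 0.010050774851727552 ((570.1305541992188, 57.0972900390625), (301.41766357421875, 289.0363464355469), 36.66550064086914) [[363.0, 83.0], [536.0, -149.0], [777.0, 31.0], [605.0, 263.0]]
block top 330 0.06414846971231665 ((554.7564697265625, 6.644683837890625), (258.32666015625, 116.7125244140625), 75.18668365478516) [[465.0, -103.0], [578.0, -133.0], [644.0, 117.0], [531.0, 146.0]]
```

View pics/z_top.png

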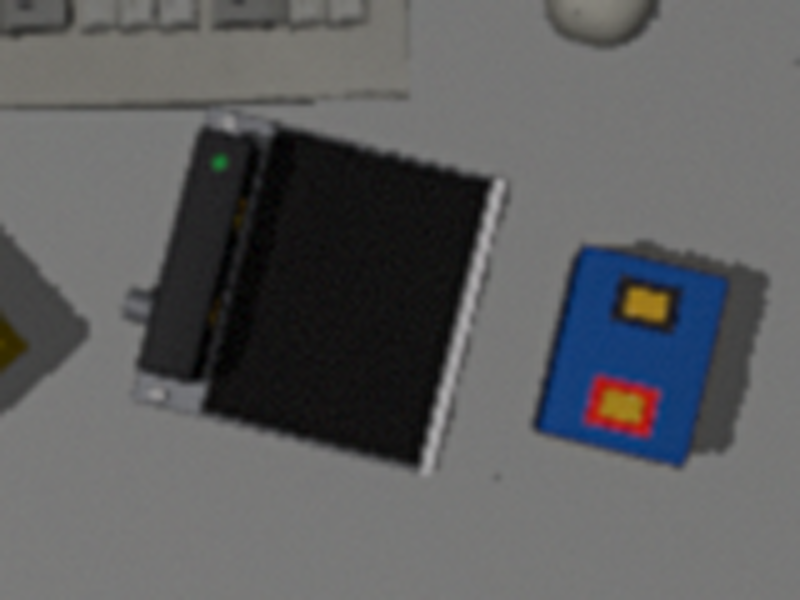

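View pics/z_side.png

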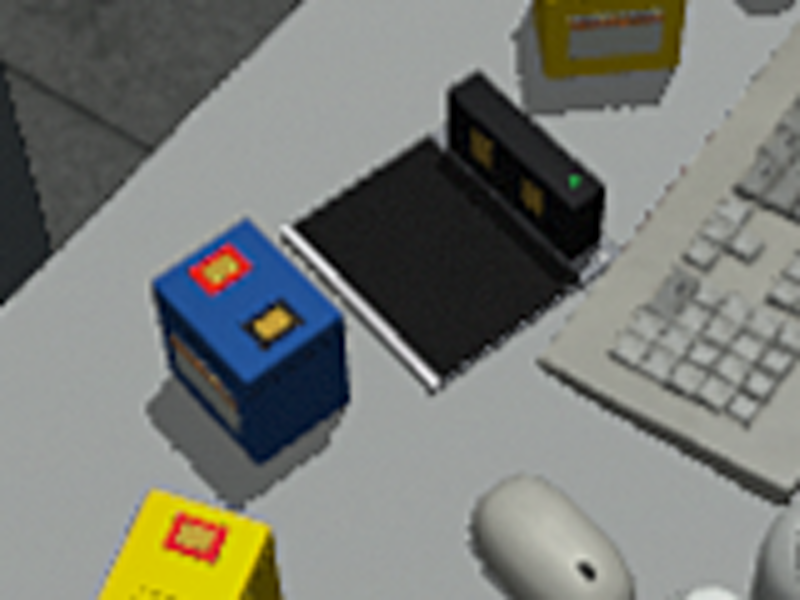

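```bash
cat > m.py <<'E'
from h import *
for n in('top','side'):
    p=dict(np.load('p_%s.npz'%n));C=cloud(p);F=p['frame'].astype(int);s=F.sum(-1);f=foc(p)
    def ray(u,v,z):
        d=p['R'].T@np.array([(u-p['cx'])/f,(v-p['cy'])/f,1]);o=-p['R'].T@p['t'];return o+d*(z-o[2])/d[2]
    X,Y,Z=C[...,0],C[...,1],C[...,2]
    # strip bright pixels
    vv,uu=np.mgrid[:480,:640]
    W=np.array([[ray(u,v,.008) for u in range(640)] for v in range(180,320)])
    sub=F[180:320];ss=sub.sum(-1)
    m=(ss>480)&(W[...,0]>.44)&(W[...,0]<.64)&(W[...,1]>-.06)&(W[...,1]<.04)
    if n=='side': m&=(uu[180:320]>280)&(uu[180:320]<322)
    P=W[m];print(n,'strip',len(P))
    l=cv2.fitLine((P[:,:2]*1000).astype(np.float32),cv2.DIST_HUBER,0,.01,.01).ravel();print(l.round(3),np.degrees(np.arctan2(l[1],l[0])),'ext',P[:,:2].min(0),P[:,:2].max(0))
    m=(Z>.057)&(Z<.07)&(s<200)&(X>.48)&(X<.68)&(Y>.08)&(Y<.17)
    P=C[m];R,B=rectof(P);print('block',R,B.round().tolist())
    m=(Z>.004)&(Z<.014)&(s<120)&(X>.46)&(X<.68)&(Y>-.04)&(Y<.17)
    P=C[m];R,B=rectof(P);print('mat',R,B.round().tolist())
E
python3 m.py
```

```text
top strip 6
[ 9.65000e-01 -2.62000e-01  5.57789e+02 -8.90200e+00] -15.165672 ext [ 0.49178795 -0.02194339] [0.60686969 0.00925092]
block ((580.323974609375, 119.3680648803711), (28.193370819091797, 120.05958557128906), 74.59577178955078) [[519.0, 122.0], [634.0, 90.0], [642.0, 117.0], [526.0, 149.0]]
mat ((562.6800537109375, 54.06720733642578), (115.83807373046875, 143.74998474121094), 75.09044647216797) [[478.0, 17.0], [617.0, -20.0], [647.0, 92.0], [508.0, 129.0]]
side strip 178
[ 9.35000e-01 -3.55000e-01  5.47724e+02 -1.01140e+01] -20.79892 ext [ 0.44791431 -0.05902237] [0.63649885 0.03965548]
block ((584.152587890625, 117.80011749267578), (28.373136520385742, 116.7125244140625), 75.18668365478516) [[524.0, 119.0], [637.0, 89.0], [644.0, 117.0], [531.0, 146.0]]
mat ((567.0343627929688, 62.18165588378906), (131.4688720703125, 144.97872924804688), 75.09766387939453) [[480.0, 17.0], [620.0, -20.0], [654.0, 107.0], [514.0, 144.0]]
```

```bash
cat >> h.py <<'E'
import scipy.spatial.transform as st
O=np.array([.5466,-.0107]);A=np.radians(-15.0)
EX=np.array([np.cos(A),np.sin(A)]);EY=np.array([-np.sin(A),np.cos(A)])
def W(x,y): return O+x*EX+y*EY
def L(P): d=np.asarray(P)[...,:2]-O; return np.stack([d@EX,d@EY],-1)
def tool():
    s=sense();q=s['tool_rot'];R=st.Rotation.from_quat([q[1],q[2],q[3],q[0]]).as_matrix();return s,R
def rep():
    s,R=tool();e=A+np.pi/2-np.arctan2(R[1,0],R[0,0])
    e=(e+np.pi)%(2*np.pi)-np.pi
    f=s['wrist_force'];print('t %.2f'%s['clock'],'pos',s['position'].round(4),'cradle mm',(L(s['position'])*1000).round(1),'z',round(s['position'][2]*1000,1),'yaw err',round(e,4),'F',f.round(2),'F along EY %.2f EX %.2f'%(f[:2]@EY,f[:2]@EX),'w',round(float(s['width']),4),'down',R[:,2].round(4))
    return s,R,e
E
python3 - <<'E'
from h import *
p=dict(np.load('p_top.npz'));C=cloud(p)
X,Y,Z=C[...,0],C[...,1],C[...,2]
m=(Z>.085)&(Z<.106)&(X>.4)&(X<.75)&(Y>-.35)&(Y<-.14)
R,B=rectof(C[m]);print('yellow',R,B.round().tolist(),'cradle',(L(B/1000)*1000).round())
m=(Z>.11)&(X>.4)&(X<.9)&(Y>-.55)&(Y<-.1);P=C[m];print('tall',P.min(0),P.max(0))
s,R,e=rep()
# rows: shift then turn
tgt=np.array([*W(.003,-.160),.2]);pos=s['position'].copy();N=12;step=(tgt-pos)/N;yaw=np.arctan2(R[1,0],R[0,0])
for i in range(N+3):
    k=min(i,N)
    d=step if i<N else step*0
    x=np.array([np.cos(yaw),np.sin(yaw)]);y=np.array([np.sin(yaw),-np.cos(yaw)])
    t=e/7 if i<7 else 0
    print(i,np.round([d[:2]@x*1000,d[:2]@y*1000,-d[2]*1000],1),round(-t,3));yaw+=t
E
```

```text
yellow ((606.6914672851562, -240.5609130859375), (69.96873474121094, 90.83647918701172), 15.642117500305176) [[561.0, -206.0], [585.0, -294.0], [653.0, -275.0], [628.0, -187.0]] cradle [[  64. -185.]
 [ 111. -263.]
 [ 171. -228.]
 [ 124. -150.]]
tall [ 0.60070375 -0.44690547  0.11008463] [ 0.89361634 -0.10355002  0.21445   ]
t 0.70 pos [ 0.1527 -0.606   0.2178] cradle mm [-226.4 -677. ] z 217.8 yaw err 1.0622 F [ 0.1   0.73 -1.13] F along EY 0.73 EX -0.09 w 0.0856 down [ 0.e+00  1.e-04 -1.e+00]
0 [ 37.7 -28.3   1.5] -0.152
1 [ 41.5 -22.3   1.5] -0.152
2 [ 44.4 -15.8   1.5] -0.152
3 [46.3 -8.9  1.5] -0.152
4 [47.1 -1.8  1.5] -0.152
5 [46.8  5.4  1.5] -0.152
6 [45.5 12.4  1.5] -0.152
7 [43.1 19.1  1.5] 0
8 [43.1 19.1  1.5] 0
9 [43.1 19.1  1.5] 0
10 [43.1 19.1  1.5] 0
11 [43.1 19.1  1.5] 0
12 [0. 0. 0.] 0
13 [0. 0. 0.] 0
14 [0. 0. 0.] 0
```

{"method": "carry_out", "body": {
  "plan": [
    [37.7,-28.3,0,-0.152],
    [41.5,-22.3,0,-0.152],
    [44.4,-15.8,0,-0.152],
    [46.3,-8.9,0,-0.152],
    [47.1,-1.8,0,-0.152]
  ],
  "fingers": -0.2
}}

```text
clock: 1.32
position: [0.3015, -0.4214, 0.218]
tool_rot: [0.0, 0.875, 0.485, -0.0]
wrist_force: [0.8, -0.6, 0.6]
width: 0.0512
```

{"method": "carry_out", "body": {
  "plan": [
    [46.8,5.4,0,-0.152],
    [45.5,12.4,0,-0.152],
    [43.1,19.1,0,0],
    [43.1,19.1,0,0],
    [43.1,19.1,0,0]
  ]
}}

```text
clock: 1.95
position: [0.4492, -0.2378, 0.218]
tool_rot: [0.0, 0.793, 0.609, 0.0]
wrist_force: [0.1, -0.4, 0.5]
width: 0.0509
```

Run:
```python
from h import *
rep()
```

```text
t 1.95 pos [ 0.4492 -0.2378  0.218 ] cradle mm [ -35.3 -244.6] z 218.0 yaw err -0.0015 F [ 0.06 -0.44  0.54] F along EY -0.41 EX 0.17 w 0.0509 down [ 3.e-04 -3.e-04 -1.e+00]
```

{"method": "carry_out", "body": {
  "plan": [
    [50,19,0,0],
    [49,19,0,0],
    [0,0,50,0],
    [0,0,50,0],
    [0,0,50,0]
  ]
}}

```text
clock: 2.58
position: [0.5107, -0.1531, 0.0665]
tool_rot: [0.0, 0.793, 0.609, 0.0]
wrist_force: [0.5, -0.3, 0.3]
width: 0.0515
```

{"method": "carry_out", "body": {
  "plan": [
    [0,0,22,0],
    [0,0,0,0],
    [0,0,0,0],
    [0,0,0,0],
    [0,0,0,0]
  ]
}}

```text
clock: 3.2
position: [0.511, -0.1533, 0.0466]
tool_rot: [0.001, 0.793, 0.609, 0.0]
wrist_force: [0.1, 0.0, -0.1]
width: 0.0509
```

Run:
```python
from h import *
rep()
p=capture('side');save(p,'s1')
t=cv2.resize(p['frame'][185:335,200:400],None,fx=4,fy=4,interpolation=cv2.INTER_CUBIC)
cv2.imwrite('pics/s1z.png',t[:,:,::-1])
```

```text
t 3.20 pos [ 0.511  -0.1533  0.0466] cradle mm [   2.5 -147. ] z 46.6 yaw err -0.0015 F [ 0.1   0.   -0.08] F along EY 0.03 EX 0.10 w 0.0509 down [ 1.2e-03 -4.0e-04 -1.0e+00]
```

View pics/s1z.png

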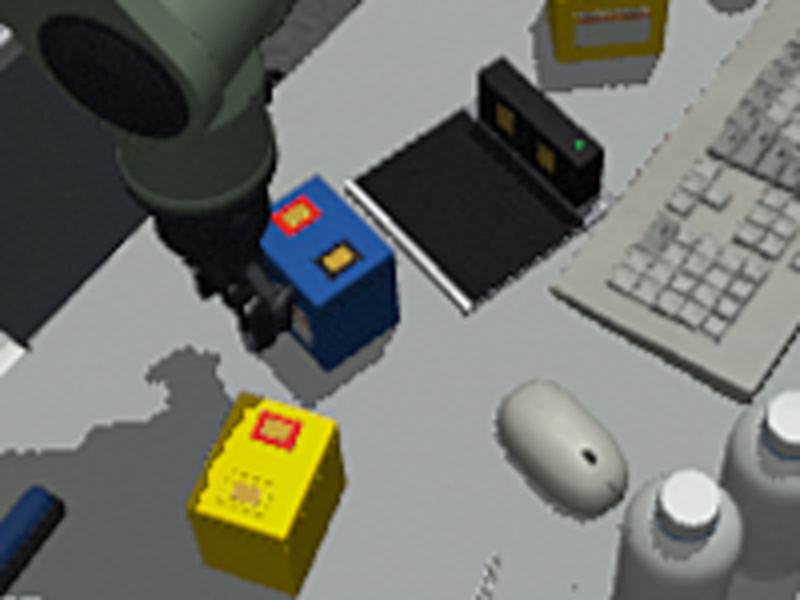

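The battery and gripper are clear of the yellow box; the fingers sit behind the back face at about (265,310) in the zoom. I'll start pushing.

{"method": "carry_out", "body": {
  "plan": [
    [5,0,0,0],
    [5,0,0,0],
    [4,0,0,0],
    [4,0,0,0],
    [4,0,0,0]
  ]
}}

```text
clock: 3.88
position: [0.5163, -0.1316, 0.0458]
tool_rot: [0.0, 0.793, 0.609, -0.0]
wrist_force: [-0.5, -0.1, 0.4]
width: 0.0514
```

{"method": "carry_out", "body": {
  "plan": [
    [2,0,0,0],
    [2,0,0,0],
    [2,0,0,0],
    [2,0,0,0],
    [2,0,0,0]
  ]
}}

```text
clock: 4.5
position: [0.5182, -0.1241, 0.0461]
tool_rot: [0.001, 0.793, 0.609, -0.001]
wrist_force: [-4.9, -11.3, 8.0]
width: 0.0513
```

{"method": "carry_out", "body": {
  "plan": [
    [2,0,0,0],
    [2,0,0,0],
    [2,0,0,0],
    [2,0,0,0],
    [2,0,0,0]
  ]
}}

```text
clock: 5.12
position: [0.5211, -0.1144, 0.0461]
tool_rot: [0.001, 0.793, 0.609, -0.001]
wrist_force: [-2.8, -10.0, 7.7]
width: 0.0515
```

```bash
cat > look.py <<'E'
from h import *
import sys
rep()
for n in sys.argv[2:]:
    p=capture(n);C=cloud(p);F=p['frame'].astype(int);r,g,b=F[...,0],F[...,1],F[...,2]
    m=(b>r*1.7)&(b>g*1.3)&(b>60)&(C[...,0]>.4)&(C[...,0]<.7)&(C[...,1]>-.14)&(C[...,1]<.13)
    P=C[m];print(n,m.sum(),'z pct',np.percentile(P[:,2],[2,50,98]).round(4))
    T=P[P[:,2]>np.percentile(P[:,2],98)-.012];
    Lt=L(T)*1000;R=cv2.minAreaRect(Lt.astype(np.float32));print(' blue top: cradle-frame rect',np.round(R[0],1),np.round(R[1],1),round(R[2],2),'min',np.percentile(Lt,1,0).round(1),'max',np.percentile(Lt,99,0).round(1))
    y0,x0=(185,200) if n=='side' else (210,230)
    t=cv2.resize(p['frame'][y0:y0+150,x0:x0+200],None,fx=4,fy=4,interpolation=cv2.INTER_CUBIC)
    cv2.imwrite('pics/%s_%s.png'%(sys.argv[1],n),t[:,:,::-1])
E
python3 look.py a side top
```

```text
t 5.12 pos [ 0.5211 -0.1144  0.0461] cradle mm [   2.2 -106.8] z 46.1 yaw err -0.0 F [ -2.83 -10.01   7.73] F along EY -10.40 EX -0.14 w 0.0515 down [-3.0e-04 -2.1e-03 -1.0e+00]
side 320 z pct [0.0805 0.098  0.1024]
 blue top: cradle-frame rect [ 22.  -48.7] [ 60.7 118.6] 57.83 min [-35.9 -93.9] max [ 50.2 -26.2]
top 414 z pct [0.0919 0.0965 0.3873]
 blue top: cradle-frame rect [-21.4 -34.8] [50.5 74.8] 56.65 min [-38.7 -53. ] max [21.   6.9]
```

View pics/a_side.png

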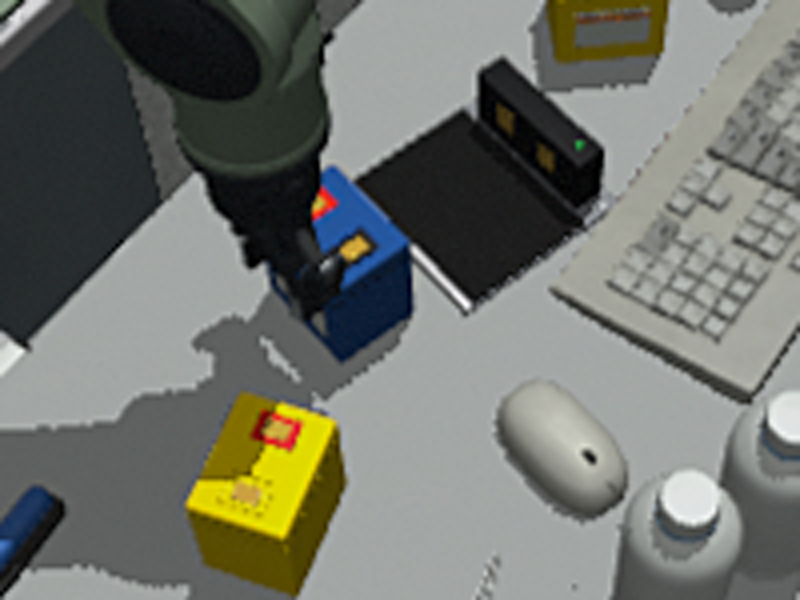

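View pics/a_top.png

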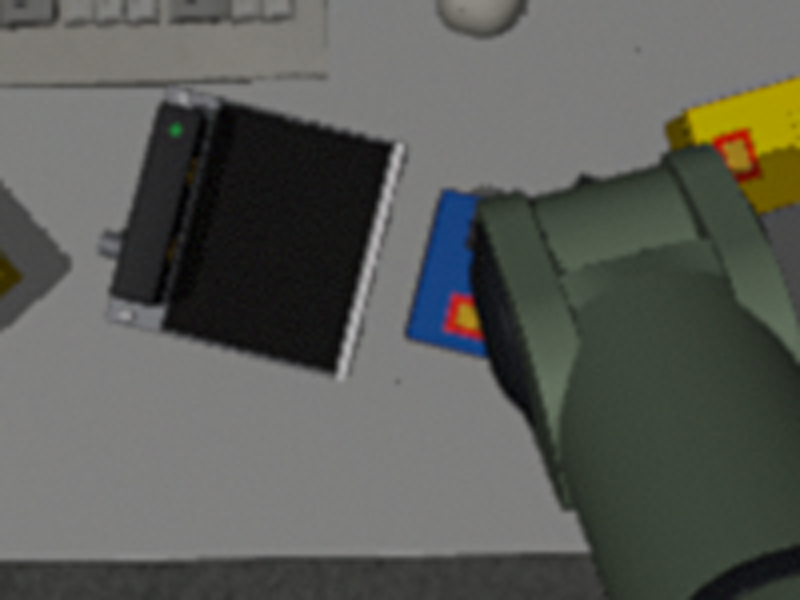

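```bash
cat > tilt.py <<'E'
from h import *
import sys
rep()
for n in ('side','top'):
    p=capture(n);C=cloud(p);F=p['frame'].astype(int);r,g,b=F[...,0],F[...,1],F[...,2]
    l=L(C)*1000;z=C[...,2]*1000
    m=(b>r*1.7)&(b>g*1.3)&(b>60)&(z>85)&(z<115)&(abs(l[...,0])<60)&(l[...,1]>-130)&(l[...,1]<10)
    P=np.c_[l[m],z[m]]
    for k in range(4):
        c=np.linalg.lstsq(np.c_[P[:,:2],np.ones(len(P))],P[:,2],rcond=None)[0];e=P[:,2]-np.c_[P[:,:2],np.ones(len(P))]@c
        P=P[abs(e)<max(2*e.std(),.8)]
    print(n,len(P),'slope x,y',c[:2].round(4),'std',e.std().round(2),'front y max',np.percentile(P[:,1],99).round(1),'x rng',np.percentile(P[:,0],[1,99]).round(1),'y by x',[(np.percentile(P[abs(P[:,0]-x)<8,1],97).round(1) if (abs(P[:,0]-x)<8).any() else None) for x in(-30,-15,0,15,30)])
E
python3 tilt.py
```

```text
t 5.22 pos [ 0.5212 -0.1141  0.0461] cradle mm [   2.2 -106.5] z 46.1 yaw err -0.0004 F [-1.46 -8.45  6.08] F along EY -8.54 EX 0.77 w 0.0509 down [-3.0e-04 -1.9e-03 -1.0e+00]
side 272 slope x,y [-0.002  -0.0174] std 1.68 front y max -26.9 x rng [-35.5  50.1] y by x [np.float64(-27.0), np.float64(-27.0), np.float64(-28.1), np.float64(-27.1), np.float64(-27.0)]
top 367 slope x,y [-0.0082  0.0073] std 2.26 front y max -26.4 x rng [-40.6  45.4] y by x [np.float64(-27.0), np.float64(-26.8), np.float64(-26.9), np.float64(-27.0), np.float64(-27.0)]
```

{"method": "carry_out", "body": {
  "plan": [
    [-2,0,0,0],
    [0,0,-2,0],
    [0,0,-1,0],
    [1,0,0,0],
    [0,0,0,0]
  ]
}}

```text
clock: 5.95
position: [0.5208, -0.1143, 0.049]
tool_rot: [0.0, 0.793, 0.609, -0.001]
wrist_force: [-3.3, -5.4, 4.6]
width: 0.0511
```

{"method": "carry_out", "body": {
  "plan": [
    [1,0,0,0],
    [1,0,0,0],
    [1,0,0,0],
    [1,0,0,0],
    [1,0,0,0]
  ]
}}

```text
clock: 6.58
position: [0.5223, -0.1102, 0.0492]
tool_rot: [0.001, 0.793, 0.609, -0.001]
wrist_force: [-2.2, -9.8, 10.0]
width: 0.0511
```

```bash
python3 tilt.py
```

```text
t 6.58 pos [ 0.5223 -0.1102  0.0492] cradle mm [   2.3 -102.4] z 49.2 yaw err -0.0005 F [-2.19 -9.84  9.96] F along EY -10.07 EX 0.43 w 0.0511 down [-1.0e-04 -1.9e-03 -1.0e+00]
side 261 slope x,y [-0.0011 -0.0206] std 1.59 front y max -22.1 x rng [-35.4  50.1] y by x [np.float64(-22.8), np.float64(-23.0), np.float64(-23.1), np.float64(-24.3), np.float64(-23.5)]
top 341 slope x,y [-0.0063 -0.0084] std 2.06 front y max -23.0 x rng [-40.6  45.5] y by x [np.float64(-23.3), np.float64(-23.4), np.float64(-23.6), np.float64(-23.5), np.float64(-23.4)]
```

{"method": "carry_out", "body": {
  "plan": [
    [1.5,0,0,0],
    [1.5,0,0,0],
    [1.5,0,0,0],
    [1.5,0,0,0],
    [1.5,0,0,0]
  ]
}}

```text
clock: 7.3
position: [0.5243, -0.103, 0.0492]
tool_rot: [0.001, 0.793, 0.609, -0.001]
wrist_force: [-3.1, -11.4, 7.7]
width: 0.0514
```

{"method": "carry_out", "body": {
  "plan": [
    [1.5,0,0,0],
    [1.5,0,0,0],
    [1.5,0,0,0],
    [1.5,0,0,0],
    [1.5,0,0,0]
  ]
}}

```text
clock: 7.92
position: [0.5262, -0.0958, 0.0492]
tool_rot: [0.001, 0.793, 0.609, -0.001]
wrist_force: [-2.5, -11.3, 8.0]
width: 0.0511
```

```bash
python3 tilt.py; python3 look.py b side
```

```text
t 7.92 pos [ 0.5262 -0.0958  0.0492] cradle mm [  2.3 -87.5] z 49.2 yaw err -0.0004 F [ -2.51 -11.28   8.01] F along EY -11.54 EX 0.50 w 0.0511 down [-0.    -0.002 -1.   ]
side 257 slope x,y [-0.0113 -0.0289] std 1.81 front y max -7.5 x rng [-34.8  49.8] y by x [np.float64(-9.7), np.float64(-8.2), np.float64(-8.3), np.float64(-9.4), np.float64(-8.2)]
top 293 slope x,y [ 0.0062 -0.0387] std 1.91 front y max -8.1 x rng [-40.2  45.7] y by x [np.float64(-8.6), np.float64(-8.6), np.float64(-9.0), np.float64(-8.3), np.float64(-8.7)]
t 8.03 pos [ 0.5263 -0.0955  0.0492] cradle mm [  2.3 -87.2] z 49.2 yaw err -0.0008 F [-1.77 -9.62  7.15] F along EY -9.75 EX 0.79 w 0.0513 down [ 1.0e-04 -1.8e-03 -1.0e+00]
side 314 z pct [0.0083 0.0981 0.1038]
 blue top: cradle-frame rect [ 14.8 -42.2] [ 70.5 101.7] 89.78 min [-33.7 -70.1] max [50.4 -7.3]
```

View pics/b_side.png

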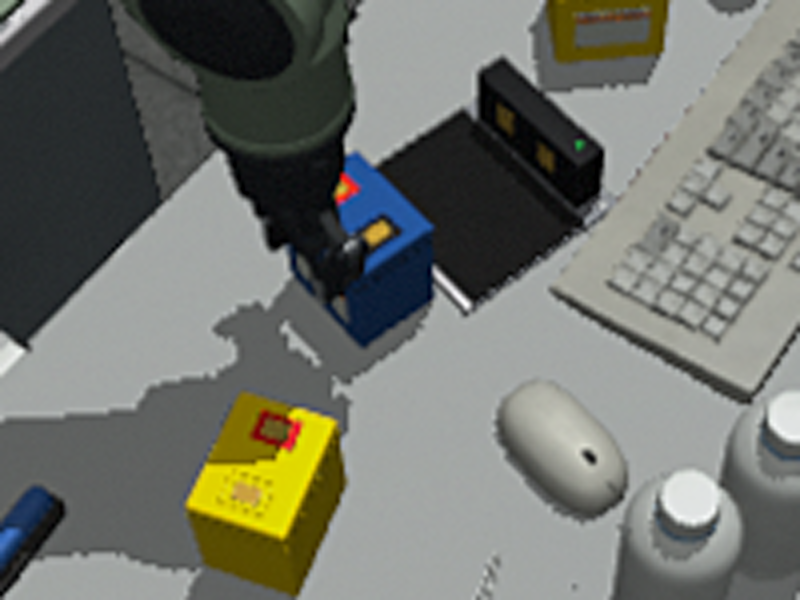

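{"method": "carry_out", "body": {
  "plan": [
    [1.5,0,0,0],
    [1.5,0,0,0],
    [1.5,0,0,0],
    [1.5,0,0,0],
    [1,0,0,0]
  ]
}}

```text
clock: 8.7
position: [0.528, -0.089, 0.0492]
tool_rot: [0.001, 0.793, 0.609, -0.001]
wrist_force: [-2.4, -10.1, 8.7]
width: 0.0511
```

```bash
python3 tilt.py
```

```text
t 8.70 pos [ 0.528  -0.089   0.0492] cradle mm [  2.3 -80.4] z 49.2 yaw err -0.0005 F [ -2.41 -10.14   8.72] F along EY -10.42 EX 0.30 w 0.0511 down [-0.     -0.0019 -1.    ]
side 253 slope x,y [-0.0094 -0.0298] std 1.7 front y max -0.9 x rng [-34.3  49.6] y by x [np.float64(-1.3), np.float64(-1.5), np.float64(-2.5), np.float64(-1.5), np.float64(-0.6)]
top 273 slope x,y [ 0.0067 -0.0294] std 2.13 front y max -1.2 x rng [-40.7  45.7] y by x [np.float64(-1.4), np.float64(-1.4), np.float64(-2.5), np.float64(-1.5), np.float64(-1.9)]
```

{"method": "carry_out", "body": {
  "plan": [
    [-5,0,0,0],
    [-15,0,0,0],
    [-15,0,-10,0],
    [0,0,-20,0],
    [0,0,-10,0]
  ]
}}

```text
clock: 9.43
position: [0.5193, -0.1222, 0.0901]
tool_rot: [0.0, 0.793, 0.609, 0.0]
wrist_force: [-1.0, 0.4, 0.2]
width: 0.0513
```

```bash
python3 tilt.py; python3 look.py c side top
```

```text
t 9.43 pos [ 0.5193 -0.1222  0.0901] cradle mm [   2.4 -114.8] z 90.1 yaw err -0.0008 F [-0.96  0.36  0.23] F along EY 0.10 EX -1.02 w 0.0513 down [ 1.3e-03 -3.0e-04 -1.0e+00]
side 435 slope x,y [-0.0001 -0.0042] std 1.67 front y max -1.0 x rng [-37.4  49.3] y by x [np.float64(-3.5), np.float64(-3.4), np.float64(-3.5), np.float64(-2.4), np.float64(-2.4)]
top 731 slope x,y [-0.007   0.0004] std 1.85 front y max -2.5 x rng [-40.4  46.1] y by x [np.float64(-3.6), np.float64(-3.6), np.float64(-4.7), np.float64(-3.7), np.float64(-3.9)]
t 9.53 pos [ 0.5195 -0.1218  0.0899] cradle mm [   2.6 -114.3] z 89.9 yaw err -0.0012 F [-0.09  0.41  0.08] F along EY 0.37 EX -0.20 w 0.0513 down [ 1.8e-03 -4.0e-04 -1.0e+00]
side 496 z pct [0.0911 0.0977 0.1035]
 blue top: cradle-frame rect [ 14.1 -55.7] [102.2 114.2] 3.33 min [ -37.5 -102.6] max [60.1 -0.3]
top 872 z pct [0.0911 0.0965 0.415 ]
 blue top: cradle-frame rect [-13. -25.] [14.5 80.7] 49.11 min [-38.7 -47.9] max [22.   6.9]
```

View pics/c_side.png

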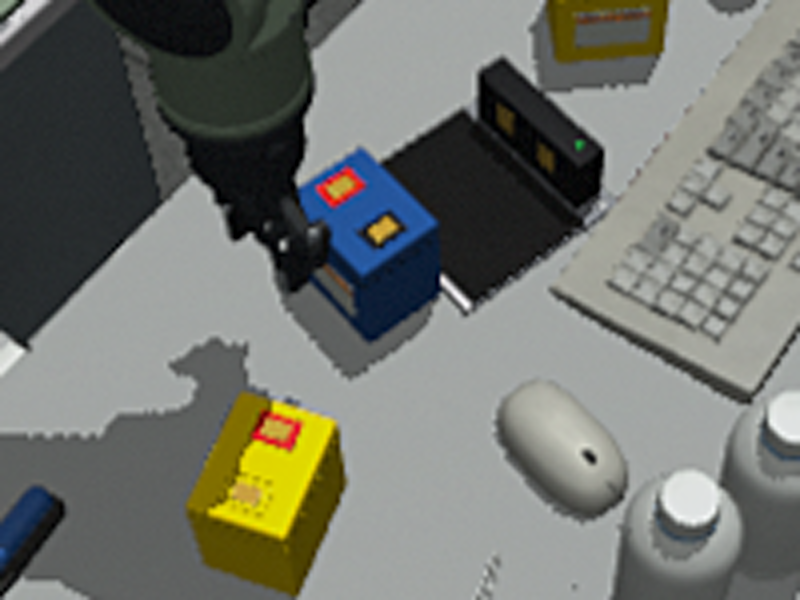

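View pics/c_top.png

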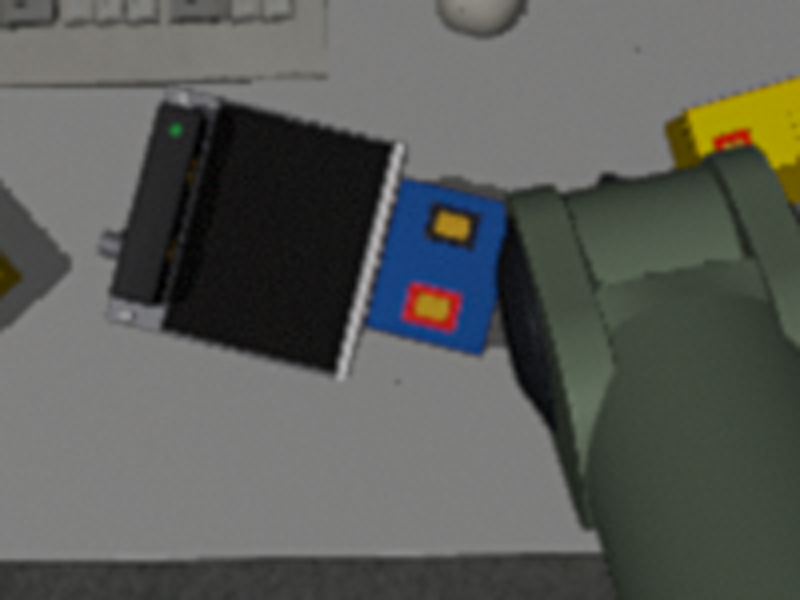

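{"method": "carry_out", "body": {
  "plan": [
    [0,0,25,0],
    [0,0,18,0],
    [12,0,0,0],
    [12,0,0,0],
    [3,0,0,0]
  ]
}}

```text
clock: 10.25
position: [0.5267, -0.0936, 0.0464]
tool_rot: [0.0, 0.792, 0.61, 0.001]
wrist_force: [0.8, -0.4, 0.3]
width: 0.0515
```

{"method": "carry_out", "body": {
  "plan": [
    [2,0,0,0],
    [2,0,0,0],
    [1,0,0,0],
    [1,0,0,0],
    [1,0,0,0]
  ]
}}

```text
clock: 10.88
position: [0.5275, -0.0899, 0.046]
tool_rot: [0.0, 0.793, 0.609, -0.001]
wrist_force: [-5.5, -9.6, 9.9]
width: 0.0515
```

```bash
python3 tilt.py
```

```text
t 10.88 pos [ 0.5275 -0.0899  0.046 ] cradle mm [  2.  -81.4] z 46.0 yaw err -0.0004 F [-5.47 -9.63  9.9 ] F along EY -10.72 EX -2.79 w 0.0515 down [-6.0e-04 -1.7e-03 -1.0e+00]
side 243 slope x,y [-0.0026 -0.0184] std 1.52 front y max -0.6 x rng [-34.5  49.6] y by x [np.float64(-3.3), np.float64(-2.1), np.float64(-0.9), np.float64(-1.3), np.float64(-0.8)]
top 263 slope x,y [ 0.0056 -0.0043] std 1.72 front y max -1.9 x rng [-40.4  45.7] y by x [np.float64(-3.0), np.float64(-2.2), np.float64(-2.7), np.float64(-2.1), np.float64(-2.4)]
```

{"method": "carry_out", "body": {
  "plan": [
    [1,0,0,0],
    [0.5,0,0,0],
    [0.5,0,0,0],
    [0.5,0,0,0],
    [0,0,0,0]
  ]
}}

```text
clock: 11.6
position: [0.5281, -0.0879, 0.0461]
tool_rot: [0.001, 0.793, 0.609, -0.001]
wrist_force: [-2.6, -10.3, 7.8]
width: 0.0508
```

```bash
python3 tilt.py
```

```text
t 11.60 pos [ 0.5281 -0.0879  0.0461] cradle mm [  2.1 -79.4] z 46.1 yaw err -0.0001 F [ -2.6  -10.31   7.78] F along EY -10.63 EX 0.16 w 0.0508 down [-6.0e-04 -2.1e-03 -1.0e+00]
side 253 slope x,y [-0.0156 -0.007 ] std 1.72 front y max 1.7 x rng [-32.6  50.2] y by x [np.float64(-1.2), np.float64(1.0), np.float64(-0.2), np.float64(0.5), np.float64(1.8)]
top 252 slope x,y [ 0.0002 -0.0474] std 1.89 front y max -0.8 x rng [-40.4  45.8] y by x [np.float64(-1.3), np.float64(-1.5), np.float64(-1.4), np.float64(-0.9), np.float64(-0.8)]
```

{"method": "carry_out", "body": {
  "plan": [
    [0.5,0,0,0],
    [0.5,0,0,0],
    [0.5,0,0,0],
    [0,0,0,0],
    [0,0,0,0]
  ]
}}

```text
clock: 12.32
position: [0.5283, -0.0872, 0.0462]
tool_rot: [0.001, 0.794, 0.609, -0.001]
wrist_force: [-4.3, -14.0, 11.7]
width: 0.0512
```

```bash
python3 tilt.py
```

```text
t 12.32 pos [ 0.5283 -0.0872  0.0462] cradle mm [  2.1 -78.6] z 46.2 yaw err 0.0006 F [ -4.32 -14.04  11.66] F along EY -14.67 EX -0.54 w 0.0512 down [-9.0e-04 -2.9e-03 -1.0e+00]
side 247 slope x,y [-0.0115 -0.0162] std 1.59 front y max 1.7 x rng [-33.3  49.6] y by x [np.float64(-1.7), np.float64(1.0), np.float64(-1.9), np.float64(1.2), np.float64(1.8)]
top 267 slope x,y [-0.0006 -0.0429] std 2.11 front y max 0.3 x rng [-40.3  45.8] y by x [np.float64(-0.3), np.float64(-0.3), np.float64(-0.2), np.float64(0.2), np.float64(-0.2)]
```

{"method": "carry_out", "body": {
  "plan": [
    [-2,0,0,0],
    [-8,0,0,0],
    [-12,0,0,0],
    [-12,0,-10,0],
    [0,0,-30,0]
  ]
}}

```text
clock: 13.05
position: [0.5188, -0.1188, 0.0858]
tool_rot: [-0.001, 0.793, 0.609, -0.001]
wrist_force: [0.8, -0.3, -0.2]
width: 0.0514
```

```bash
python3 tilt.py
```

```text
t 13.05 pos [ 0.5188 -0.1188  0.0858] cradle mm [   1.2 -111.6] z 85.8 yaw err -0.0001 F [ 0.82 -0.3  -0.23] F along EY -0.08 EX 0.87 w 0.0514 down [-2.4e-03  2.0e-04 -1.0e+00]
side 418 slope x,y [-0.0078  0.006 ] std 1.65 front y max 1.0 x rng [-36.4  49.9] y by x [np.float64(-2.7), np.float64(-1.4), np.float64(-0.2), np.float64(-0.2), np.float64(-0.1)]
top 713 slope x,y [-0.0033  0.0013] std 1.86 front y max -1.3 x rng [-40.1  46.6] y by x [np.float64(-2.8), np.float64(-1.9), np.float64(-2.5), np.float64(-1.9), np.float64(-1.9)]
```

Run:
```python
from h import *
p=capture('side')
t=cv2.resize(p['frame'][220:280,255:335],None,fx=10,fy=10,interpolation=cv2.INTER_CUBIC)
cv2.imwrite('pics/d_side.png',t[:,:,::-1])
```

```text
(no output)
```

View pics/d_side.png

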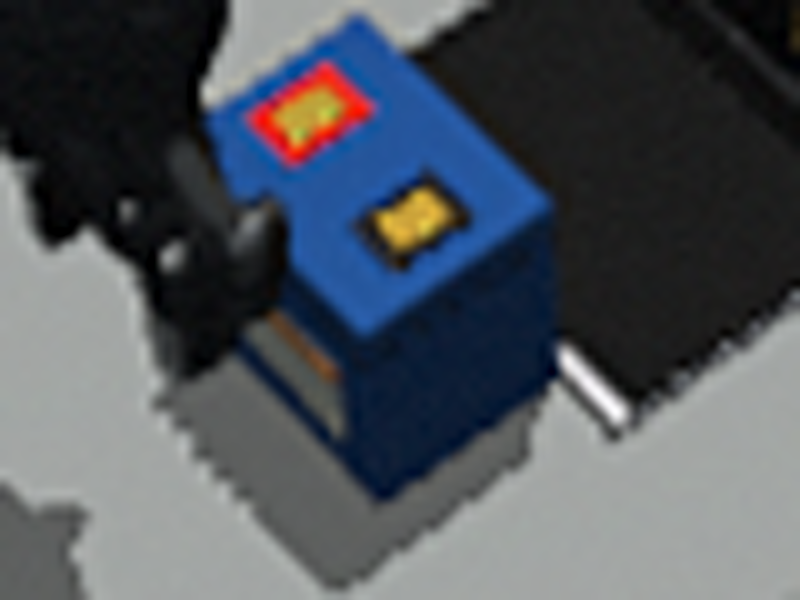

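The battery's bottom front corner, at about (555,378) in the crop, sits on the strip's foot line, so it is at the stop. Next is the high push with rising fingertips.

{"method": "carry_out", "body": {
  "plan": [
    [0,0,-6,0],
    [10,0,0,0],
    [10,0,0,0],
    [7,1,0,0],
    [0,0,0,0]
  ]
}}

```text
clock: 13.82
position: [0.5282, -0.0906, 0.0916]
tool_rot: [-0.0, 0.792, 0.61, 0.0]
wrist_force: [0.4, -0.5, 0.3]
width: 0.0514
```

{"method": "carry_out", "body": {
  "plan": [
    [1,0,0,0],
    [1,0,-0.5,0],
    [1,0,-0.8,0],
    [1,0,-0.8,0],
    [1,0,-0.8,0]
  ]
}}

```text
clock: 14.45
position: [0.5293, -0.0867, 0.0948]
tool_rot: [0.0, 0.793, 0.609, 0.0]
wrist_force: [-0.1, 0.1, 0.5]
width: 0.0508
```

```bash
python3 tilt.py
```

```text
t 14.45 pos [ 0.5293 -0.0867  0.0948] cradle mm [  2.9 -77.8] z 94.8 yaw err -0.0017 F [-0.11  0.06  0.5 ] F along EY 0.03 EX -0.12 w 0.0508 down [ 0. -0. -1.]
side 281 slope x,y [0.0028 0.0077] std 1.74 front y max 1.6 x rng [-35.7  50.2] y by x [np.float64(-1.2), np.float64(1.7), np.float64(1.0), np.float64(-0.8), np.float64(0.5)]
top 277 slope x,y [-0.0029 -0.0005] std 2.13 front y max -0.8 x rng [-40.7  45.1] y by x [np.float64(-1.4), np.float64(-1.4), np.float64(-1.1), np.float64(-1.0), np.float64(-0.9)]
```

{"method": "carry_out", "body": {
  "plan": [
    [0,0,3,0],
    [0.5,0,0,0],
    [0.5,0,0,0],
    [0.5,0,0,0],
    [0.5,0,0,0]
  ]
}}

```text
clock: 15.18
position: [0.5298, -0.0847, 0.0917]
tool_rot: [0.0, 0.793, 0.609, 0.0]
wrist_force: [0.3, 0.0, 0.7]
width: 0.0513
```

```bash
python3 tilt.py;python3 - <<'E'
from h import *
p=capture('side')
t=cv2.resize(p['frame'][210:270,255:335],None,fx=10,fy=10,interpolation=cv2.INTER_CUBIC)
cv2.imwrite('pics/e_side.png',t[:,:,::-1])
E
```

```text
t 15.18 pos [ 0.5298 -0.0847  0.0917] cradle mm [  2.9 -75.8] z 91.7 yaw err -0.0018 F [0.27 0.02 0.69] F along EY 0.09 EX 0.25 w 0.0513 down [ 1.e-04  0.e+00 -1.e+00]
side 265 slope x,y [-0.0003 -0.0038] std 1.67 front y max 1.5 x rng [-35.7  49.8] y by x [np.float64(-1.0), np.float64(-0.1), np.float64(1.4), np.float64(0.8), np.float64(1.4)]
top 246 slope x,y [-0.0013  0.0007] std 2.13 front y max -0.8 x rng [-40.7  44.9] y by x [np.float64(-1.3), np.float64(-1.4), np.float64(-1.1), np.float64(-0.9), np.float64(-0.8)]
```

View pics/e_side.png

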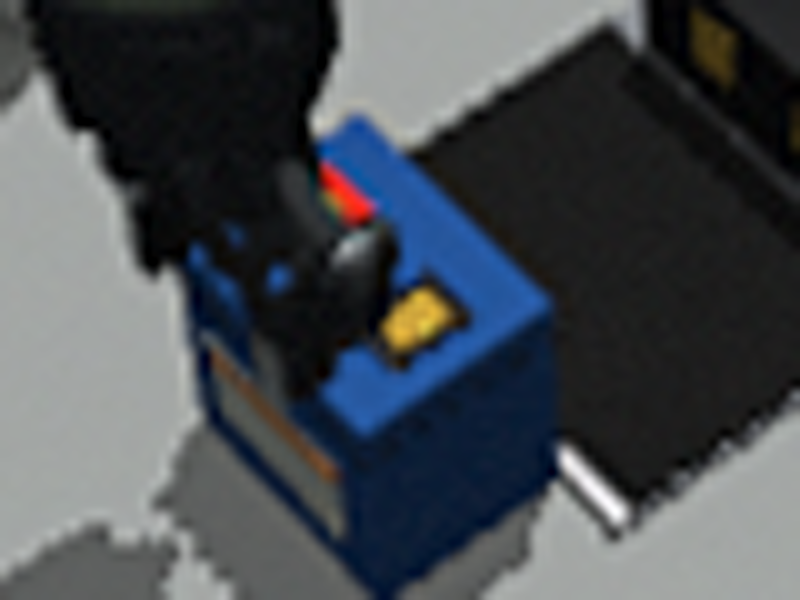

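{"method": "carry_out", "body": {
  "plan": [
    [0.7,0,0,0],
    [0.7,0,0,0],
    [0.7,0,0,0],
    [0.7,0,0,0],
    [0,0,0,0]
  ]
}}

```text
clock: 15.95
position: [0.5305, -0.082, 0.0917]
tool_rot: [-0.0, 0.793, 0.609, 0.0]
wrist_force: [-0.6, -0.3, -0.1]
width: 0.0512
```

```bash
python3 tilt.py
```

```text
t 15.95 pos [ 0.5305 -0.082   0.0917] cradle mm [  2.9 -73. ] z 91.7 yaw err -0.0018 F [-0.59 -0.27 -0.15] F along EY -0.41 EX -0.50 w 0.0512 down [ 0.  0. -1.]
side 262 slope x,y [-0.0041  0.0109] std 1.77 front y max 1.6 x rng [-34.3  49.9] y by x [np.float64(-0.8), np.float64(-1.2), np.float64(1.7), np.float64(1.2), np.float64(0.7)]
top 206 slope x,y [ 0.0095 -0.0462] std 2.0 front y max -0.8 x rng [-40.7  41.4] y by x [np.float64(-1.3), np.float64(-1.4), np.float64(-0.8), np.float64(-1.2), np.float64(-0.8)]
```

```bash
cat > ov.py <<'E'
from h import *
import sys
p=capture('side');s,R=tool();T=s['position']
x0,y0,sc=255,205,10
t=cv2.resize(p['frame'][y0:y0+60,x0:x0+80],None,fx=sc,fy=sc,interpolation=cv2.INTER_CUBIC)[:,:,::-1].copy()
def ln(a,b,c):
    q=(proj(p,np.array([a,b]))-[x0-.5,y0-.5])*sc
    cv2.line(t,tuple(int(v) for v in q[0]),tuple(int(v) for v in q[1]),c,1)
def box(f,c):
    P=[f(i,j,k) for i in(0,1) for j in(0,1) for k in(0,1)]
    for a in range(8):
        for b in (1,2,4):
            if a^b>a: ln(P[a],P[a^b],c)
yf=float(sys.argv[1])
box(lambda i,j,k:np.r_[W(.003+.09*(i-.5),(yf-70*j)/1000),.096*k],(0,255,255))
for sgn in(-1,1):
    box(lambda i,j,k:T+R@np.array([.022*(i-.5),sgn*(.0255+.012*j),.017-.03*k]),(0,255,0))
cv2.imwrite('pics/%s.png'%sys.argv[2],t)
E
python3 ov.py -1 f_side
```

```text
(no output)
```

View pics/f_side.png

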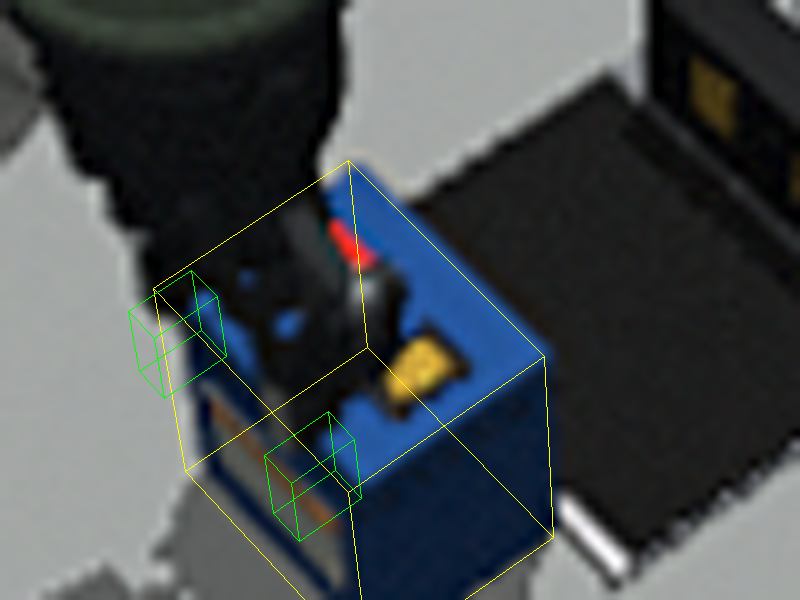

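Run:
```python
from h import *
p=capture('side');C=cloud(p);F=p['frame'].astype(int)
for r,c0,c1 in((242,268,292),(245,270,294),(247,276,296),(249,280,296),(251,280,296)):
    print(r,[(int(F[r,c].sum()),*(L(C[r,c])*1000).round(0).astype(int),int(C[r,c,2]*1000)) for c in range(c0,c1,2)])
```

```text
242 [(497, np.int64(-79), np.int64(-62), 1), (493, np.int64(-76), np.int64(-57), 0), (526, np.int64(-71), np.int64(-53), 2), (135, np.int64(-33), np.int64(-67), 58), (69, np.int64(-21), np.int64(-68), 72), (76, np.int64(-9), np.int64(-68), 86), (137, np.int64(28), np.int64(-83), 143), (28, np.int64(40), np.int64(-84), 157), (46, np.int64(49), np.int64(-84), 167), (47, np.int64(61), np.int64(-85), 181), (42, np.int64(65), np.int64(-82), 183), (64, np.int64(59), np.int64(-72), 166)]
245 [(493, np.int64(-67), np.int64(-64), 1), (508, np.int64(-61), np.int64(-60), 4), (260, np.int64(-32), np.int64(-69), 45), (195, np.int64(-24), np.int64(-67), 53), (129, np.int64(-14), np.int64(-67), 64), (61, np.int64(-1), np.int64(-68), 79), (200, np.int64(34), np.int64(-82), 134), (55, np.int64(40), np.int64(-79), 138), (42, np.int64(59), np.int64(-85), 165), (15, np.int64(61), np.int64(-80), 163), (256, np.int64(29), np.int64(-53), 99), (193, np.int64(30), np.int64(-48), 95)]
247 [(186, np.int64(-24), np.int64(-69), 44), (182, np.int64(-10), np.int64(-70), 61), (131, np.int64(-2), np.int64(-68), 69),
[... 229 characters left out ...]
(-52), 97), (263, np.int64(39), np.int64(-48), 96)]
249 [(220, np.int64(-4), np.int64(-68), 55), (153, np.int64(34), np.int64(-84), 116), (112, np.int64(35), np.int64(-78), 111), (68, np.int64(30), np.int64(-68), 95), (296, np.int64(35), np.int64(-65), 98), (293, np.int64(38), np.int64(-60), 97), (283, np.int64(42), np.int64(-57), 99), (297, np.int64(46), np.int64(-52), 98)]
251 [(232, np.int64(-5), np.int64(-68), 44), (189, np.int64(7), np.int64(-69), 59), (102, np.int64(16), np.int64(-67), 67), (80, np.int64(29), np.int64(-69), 84), (107, np.int64(37), np.int64(-67), 92), (298, np.int64(43), np.int64(-65), 98), (284, np.int64(47), np.int64(-60), 97), (189, np.int64(48), np.int64(-55), 94)]
```

Run:
```python
from h import *
rep()
p=capture('side');C=cloud(p);l=L(C)*1000;z=C[...,2]*1000
for xr in((-60,-45),(-45,-30),(-30,-15),(-15,0),(0,15),(15,30),(30,45),(45,60)):
    m=(l[...,0]>xr[0])&(l[...,0]<xr[1])&(l[...,1]>-110)&(l[...,1]<-74)&(z>20)&(z<250)
    a=np.sort(z[m]);print(xr,len(a),a[:6].round(),l[...,1][m].min().round() if len(a) else '')
t=cv2.resize(p['frame'][190:265,235:335],None,fx=8,fy=8,interpolation=cv2.INTER_LANCZOS4)
t=np.clip(t.astype(float)*2.5,0,255).astype(np.uint8)
cv2.imwrite('pics/g_side.png',t[:,:,::-1])
```

```text
t 16.15 pos [ 0.5305 -0.0821  0.0917] cradle mm [  2.9 -73.1] z 91.7 yaw err -0.0017 F [-0.17  0.56 -0.62] F along EY 0.49 EX -0.31 w 0.0509 down [ 0.  0. -1.]
(-60, -45) 7 [162. 162. 163. 164. 168. 186.] -86.0
(-45, -30) 5 [150. 158. 160. 161. 165.] -85.0
(-30, -15) 53 [113. 113. 114. 115. 117. 119.] -90.0
(-15, 0) 7 [186. 188. 239. 240. 246. 249.] -110.0
(0, 15) 9 [209. 213. 237. 241. 244. 245.] -110.0
(15, 30) 81 [116. 143. 147. 158. 175. 175.] -108.0
(30, 45) 143 [112. 114. 115. 117. 118. 119.] -98.0
(45, 60) 42 [158. 159. 161. 161. 162. 164.] -86.0
```

View pics/g_side.png

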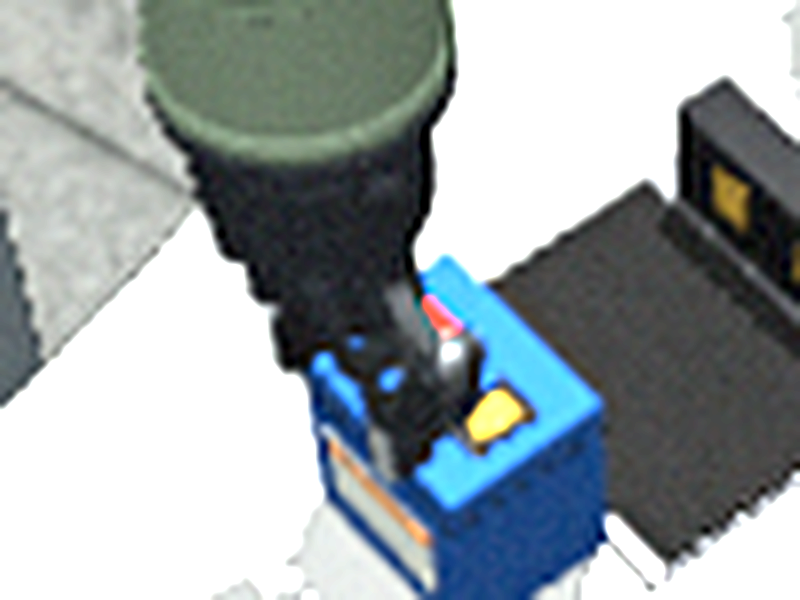

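The depth readings put the fingertips about 18 mm above the reported TCP height at this opening, so they are currently over the battery's top. That also explains the dragging during the low push. I'll back off and set the tip height from this measurement.

{"method": "carry_out", "body": {
  "plan": [
    [-10,0,0,0],
    [-10,0,0,0],
    [-5,0,0,0],
    [0,0,20,0],
    [0,0,14,0]
  ]
}}

```text
clock: 16.82
position: [0.5238, -0.1065, 0.057]
tool_rot: [-0.0, 0.793, 0.609, -0.0]
wrist_force: [0.0, -0.1, -0.5]
width: 0.0511
```

{"method": "carry_out", "body": {
  "plan": [
    [7,0,0,0],
    [4,0,0,0],
    [1,0,0,0],
    [0,0,0,0],
    [0,0,0,0]
  ]
}}

```text
clock: 17.45
position: [0.5272, -0.0948, 0.0579]
tool_rot: [0.0, 0.793, 0.609, 0.0]
wrist_force: [0.5, 0.6, 1.0]
width: 0.0511
```

```bash
python3 tilt.py
python3 - <<'E'
from h import *
p=capture('side');C=cloud(p);l=L(C)*1000;z=C[...,2]*1000
for xr in((-30,-15),(-15,0),(15,30),(30,45)):
    m=(l[...,0]>xr[0])&(l[...,0]<xr[1])&(l[...,1]>-120)&(l[...,1]<-77)&(z>20)&(z<250)
    a=np.sort(z[m]);print(xr,len(a),a[:6].round(),l[...,1][m].min().round() if len(a) else '')
t=cv2.resize(p['frame'][190:265,235:335],None,fx=8,fy=8,interpolation=cv2.INTER_LANCZOS4)
t=np.clip(t.astype(float)*2.5,0,255).astype(np.uint8)
cv2.imwrite('pics/h_side.png',t[:,:,::-1])
E
```

```text
t 17.45 pos [ 0.5272 -0.0948  0.0579] cradle mm [  3.  -86.2] z 57.9 yaw err -0.0015 F [0.53 0.6  0.96] F along EY 0.72 EX 0.36 w 0.0511 down [ 3.e-04 -2.e-04 -1.e+00]
side 296 slope x,y [-0.0037 -0.0113] std 1.68 front y max 1.3 x rng [-35.6  50.4] y by x [np.float64(-0.8), np.float64(0.7), np.float64(0.4), np.float64(0.6), np.float64(1.3)]
top 362 slope x,y [ 0.0029 -0.0345] std 2.05 front y max -0.8 x rng [-40.6  46.1] y by x [np.float64(-1.4), np.float64(-1.4), np.float64(-1.6), np.float64(-1.3), np.float64(-1.1)]
(-30, -15) 59 [75. 77. 79. 79. 82. 83.] -103.0
(-15, 0) 1 [148.] -96.0
(15, 30) 112 [ 80.  88. 142. 142. 144. 144.] -120.0
(30, 45) 275 [77. 82. 82. 86. 86. 87.] -113.0
```

View pics/h_side.png

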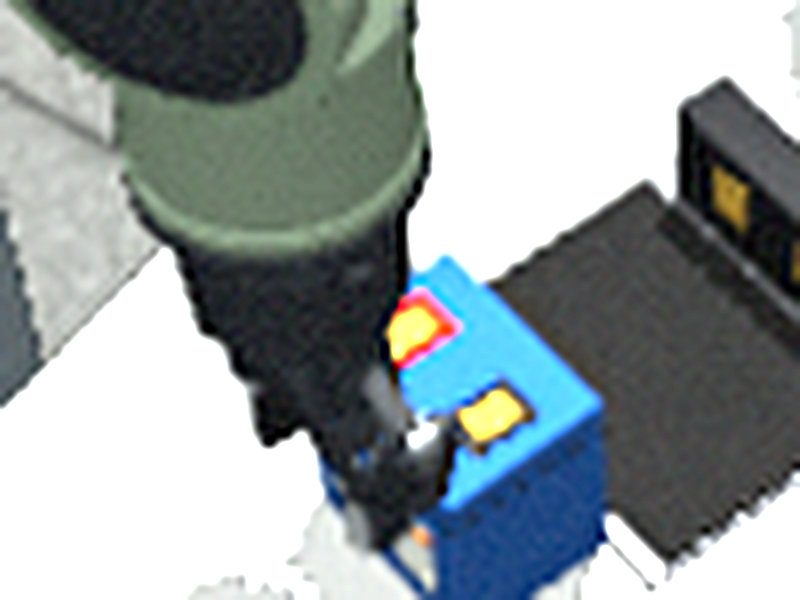

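{"method": "carry_out", "body": {
  "plan": [
    [2,0,0,0],
    [1,0,0,0],
    [1,0,-0.5,0],
    [1.5,0,-1.2,0],
    [1.5,0,-1.2,0]
  ]
}}

```text
clock: 18.23
position: [0.5289, -0.0878, 0.0607]
tool_rot: [0.0, 0.793, 0.609, -0.0]
wrist_force: [0.0, -1.1, -1.7]
width: 0.0513
```

{"method": "carry_out", "body": {
  "plan": [
    [2.5,0,-2.2,0],
    [2.5,0,-2.2,0],
    [2.5,0,-2.2,0],
    [2.5,0,-2.2,0],
    [2.5,0,-2.1,0]
  ]
}}

```text
clock: 18.85
position: [0.5323, -0.0756, 0.0717]
tool_rot: [0.0, 0.793, 0.609, 0.0]
wrist_force: [-0.9, -1.7, -1.0]
width: 0.0514
```

```bash
python3 tilt.py; python3 look.py i side
```

```text
t 18.85 pos [ 0.5323 -0.0756  0.0717] cradle mm [  2.9 -66.4] z 71.7 yaw err -0.0019 F [-0.86 -1.68 -0.99] F along EY -1.85 EX -0.40 w 0.0514 down [ 1.e-04 -0.e+00 -1.e+00]
side 196 slope x,y [-0.0061 -0.1603] std 1.55 front y max 9.6 x rng [-36.5  50.2] y by x [np.float64(8.9), np.float64(9.3), np.float64(8.0), np.float64(8.6), np.float64(9.7)]
top 183 slope x,y [ 0.0131 -0.1808] std 1.75 front y max 9.8 x rng [-40.7  44.5] y by x [np.float64(9.2), np.float64(9.7), np.float64(9.2), np.float64(9.8), np.float64(9.9)]
t 18.95 pos [ 0.5324 -0.0754  0.0718] cradle mm [  3.  -66.2] z 71.8 yaw err -0.002 F [-0.96 -0.68 -0.53] F along EY -0.91 EX -0.75 w 0.0514 down [ 4.e-04  1.e-04 -1.e+00]
side 299 z pct [0.0167 0.0991 0.1828]
 blue top: cradle-frame rect [ 57.4 -63.2] [26.6 11.6] 59.34 min [ 52.6 -77.5] max [ 68.7 -53.7]
```

View pics/i_side.png

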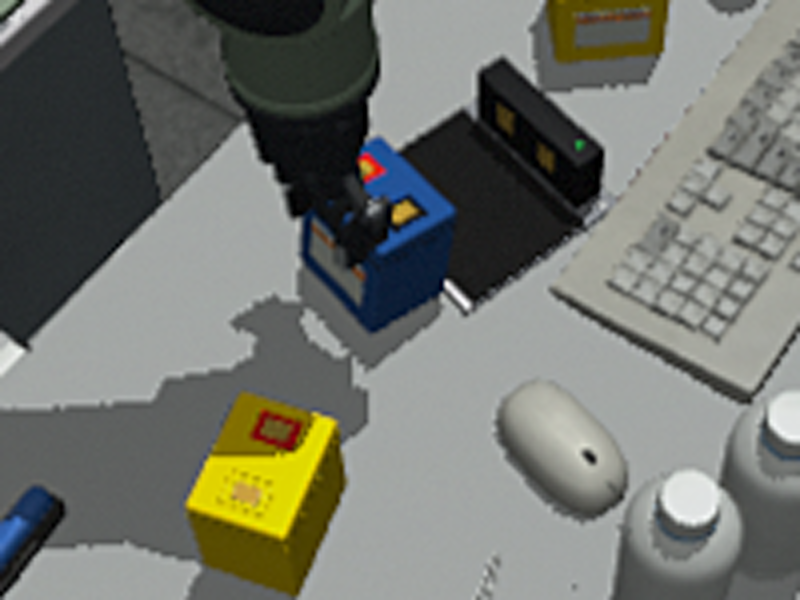

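{"method": "carry_out", "body": {
  "plan": [
    [2.9,0,-1.9,0],
    [2.9,0,-1.8,0],
    [2.9,0,-1.7,0],
    [2.9,0,-1.6,0],
    [2.9,0,-1.5,0]
  ]
}}

```text
clock: 19.62
position: [0.536, -0.0615, 0.0801]
tool_rot: [-0.0, 0.793, 0.609, 0.0]
wrist_force: [-0.6, -1.3, -1.1]
width: 0.0512
```

{"method": "carry_out", "body": {
  "plan": [
    [3,0,-1.4,0],
    [3,0,-1.3,0],
    [3,0,-1.2,0],
    [3,0,-1.1,0],
    [3,0,-1,0]
  ]
}}

```text
clock: 20.25
position: [0.5398, -0.047, 0.0861]
tool_rot: [-0.0, 0.793, 0.609, 0.0]
wrist_force: [0.2, -0.1, -0.6]
width: 0.0515
```

```bash
python3 look.py j side
```

```text
t 20.25 pos [ 0.5398 -0.047   0.0861] cradle mm [  2.9 -36.8] z 86.1 yaw err -0.0018 F [ 0.23 -0.12 -0.62] F along EY -0.06 EX 0.25 w 0.0515 down [ 0.  0. -1.]
side 434 z pct [0.0373 0.09   0.1192]
 blue top: cradle-frame rect [ 38.  -22.5] [50.7 38.4] 31.87 min [  7.7 -41. ] max [68.4  4.6]
```

View pics/j_side.png

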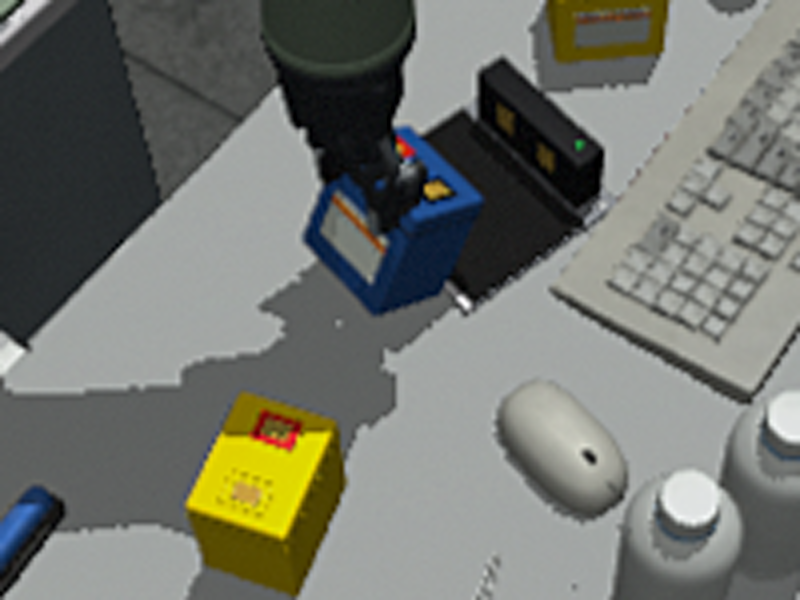

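{"method": "carry_out", "body": {
  "plan": [
    [3,0,-1,0],
    [3,0,-0.8,0],
    [3,0,-0.7,0],
    [3,0,-0.5,0],
    [3,0,-0.4,0]
  ]
}}

```text
clock: 20.92
position: [0.5437, -0.0325, 0.0894]
tool_rot: [-0.0, 0.793, 0.609, 0.0]
wrist_force: [-0.2, -0.2, -0.8]
width: 0.0515
```

```bash
python3 look.py k side
```

```text
t 20.93 pos [ 0.5437 -0.0325  0.0894] cradle mm [  2.8 -21.8] z 89.4 yaw err -0.0018 F [-0.22 -0.21 -0.81] F along EY -0.26 EX -0.16 w 0.0515 down [ 1.e-04  1.e-04 -1.e+00]
side 453 z pct [0.0441 0.0839 0.12  ]
 blue top: cradle-frame rect [28.  -2.5] [46.2 69.9] 75.05 min [ -9.6 -28. ] max [61.2 15.3]
```

View pics/k_side.png

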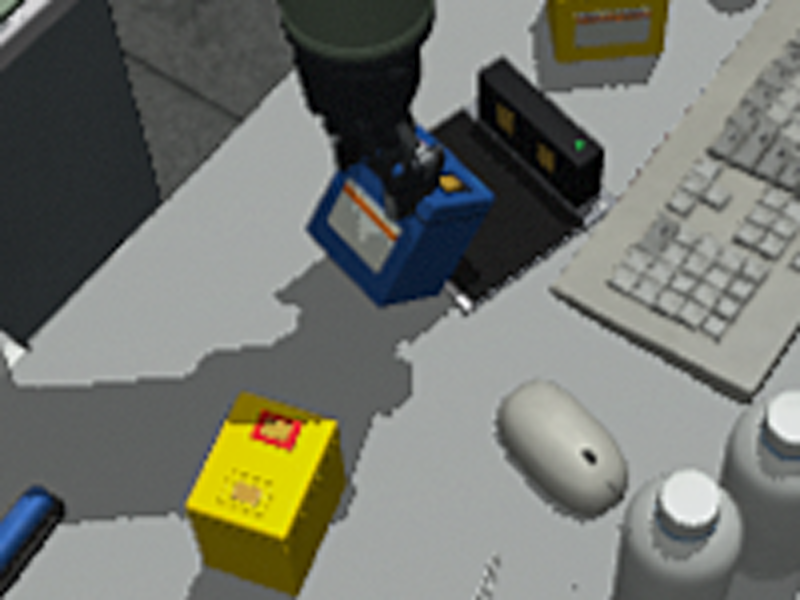

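{"method": "carry_out", "body": {
  "plan": [
    [3,0,-0.3,0],
    [3,0,-0.3,0],
    [3,0,-0.2,0],
    [3,0,-0.2,0],
    [3,0,0,0]
  ]
}}

```text
clock: 21.6
position: [0.5475, -0.018, 0.0904]
tool_rot: [-0.0, 0.793, 0.609, 0.0]
wrist_force: [0.2, 0.2, 0.8]
width: 0.0511
```

```bash
python3 look.py l side
```

```text
t 21.60 pos [ 0.5475 -0.018   0.0904] cradle mm [ 2.8 -6.8] z 90.4 yaw err -0.0018 F [0.16 0.18 0.77] F along EY 0.22 EX 0.10 w 0.0511 down [ 0.e+00  1.e-04 -1.e+00]
side 470 z pct [0.0191 0.0795 0.1187]
 blue top: cradle-frame rect [22.8  2.7] [76.  41.9] 27.13 min [-19.7 -17.1] max [55.6 24.8]
```

View pics/l_side.png

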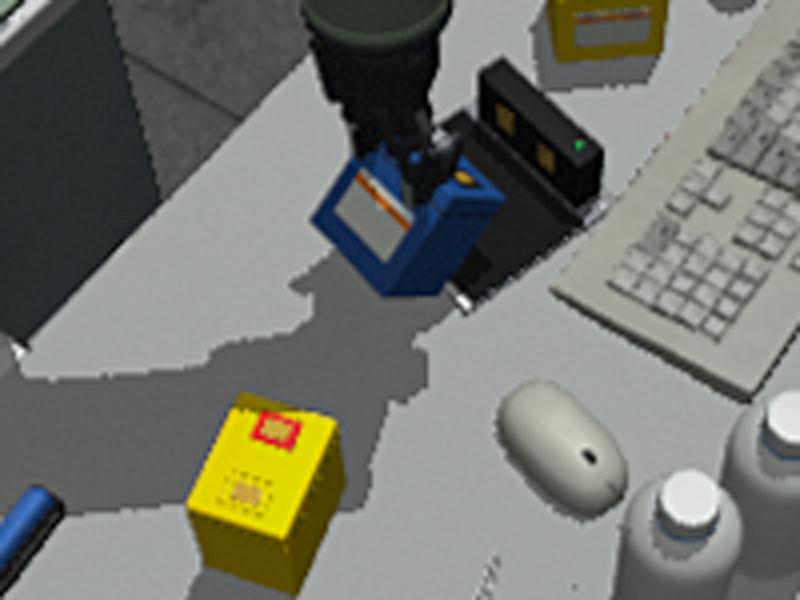

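{"method": "carry_out", "body": {
  "plan": [
    [3,0,0,0],
    [3,0,0,0],
    [3,0,0,0],
    [3,0,0,0],
    [3,0,0,0]
  ]
}}

```text
clock: 22.28
position: [0.5514, -0.0036, 0.0904]
tool_rot: [-0.0, 0.793, 0.609, 0.0]
wrist_force: [1.2, 0.0, 0.2]
width: 0.0514
```

```bash
python3 look.py m side
```

```text
t 22.27 pos [ 0.5514 -0.0036  0.0904] cradle mm [2.8 8.1] z 90.4 yaw err -0.0017 F [1.21 0.03 0.16] F along EY 0.34 EX 1.16 w 0.0514 down [ 1.e-04  1.e-04 -1.e+00]
side 439 z pct [0.0137 0.0798 0.0848]
 blue top: cradle-frame rect [ 7.2 32.3] [96.  94.2] 89.81 min [-36.5 -15.3] max [50.4 78. ]
```

View pics/m_side.png

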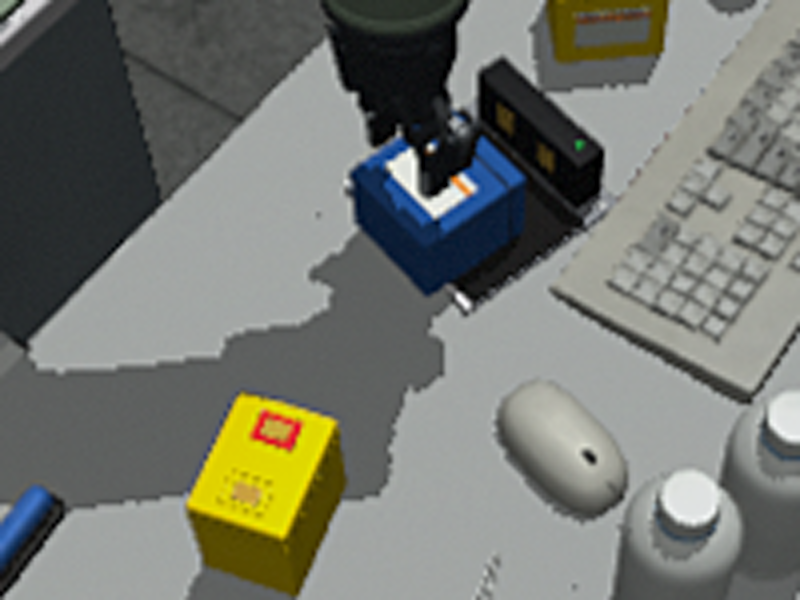

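The battery now lies on the mat: its base is at about y = -15 mm and its terminals face the block with a gap of roughly 40 mm. Next I'll go round behind the base.

{"method": "carry_out", "body": {
  "plan": [
    [0,0,-10,0],
    [-25,0,0,0],
    [-25,0,0,0],
    [-15,0,0,0],
    [0,0,0,0]
  ]
}}

```text
clock: 22.95
position: [0.5346, -0.0674, 0.1008]
tool_rot: [0.0, 0.793, 0.609, 0.0]
wrist_force: [-0.1, 1.1, -1.3]
width: 0.0514
```

{"method": "carry_out", "body": {
  "plan": [
    [0,0,25,0],
    [0,0,25,0],
    [0,0,15,0],
    [0,0,3,0],
    [0,0,0,0]
  ]
}}

```text
clock: 23.58
position: [0.535, -0.0663, 0.0328]
tool_rot: [0.0, 0.793, 0.61, 0.0]
wrist_force: [0.6, 0.3, 0.1]
width: 0.0508
```

```bash
cat > lie.py <<'E'
from h import *
import sys
rep()
for n in ('side','top'):
    p=capture(n);C=cloud(p);l=L(C)*1000;z=C[...,2]*1000
    F=p['frame'].astype(int);r,g,b=F[...,0],F[...,1],F[...,2]
    m=(z>72)&(z<86)&(abs(l[...,0])<60)&(l[...,1]>-50)&(l[...,1]<118)&((r+g+b>150)|(b>1.5*r))
    P=l[m].astype(np.float32);R=cv2.minAreaRect(P);
    c=np.linalg.lstsq(np.c_[l[m],np.ones(m.sum())],z[m],rcond=None)[0]
    print(n,m.sum(),'rect',np.round(R[0],1),np.round(R[1],1),round(R[2],2),'zmed',np.median(z[m]).round(1),'slope',c[:2].round(3),'max y by x',[(np.percentile(P[abs(P[:,0]-x)<8,1],97).round(1) if (abs(P[:,0]-x)<8).any() else None) for x in(-30,-15,0,15,30)],'min y',np.percentile(P[:,1],2).round(1))
    y0,x0=(185,230) if n=='side' else (220,230)
    t=cv2.resize(p['frame'][y0:y0+112,x0:x0+150],None,fx=5,fy=5,interpolation=cv2.INTER_CUBIC)
    cv2.imwrite('pics/%s_%s.png'%(sys.argv[1],n),t[:,:,::-1])
E
python3 lie.py n
```

```text
t 23.57 pos [ 0.535  -0.0663  0.0328] cradle mm [  3.1 -56.7] z 32.8 yaw err -0.0021 F [0.56 0.31 0.07] F along EY 0.44 EX 0.46 w 0.0508 down [ 5.e-04  1.e-04 -1.e+00]
side 801 rect [ 5.3 32.1] [96.1 94.7] 89.27 zmed 80.0 slope [-0.01   0.001] max y by x [np.float32(77.8), np.float32(75.7), np.float32(77.2), np.float32(76.4), np.float32(75.5)] min y -14.3
top 1171 rect [ 3.5 33.5] [89.9 91.1] 0.17 zmed 78.5 slope [ 0.003 -0.007] max y by x [np.float32(76.5), np.float32(76.1), np.float32(76.5), np.float32(77.0), np.float32(76.8)] min y -0.7
```

View pics/n_side.png

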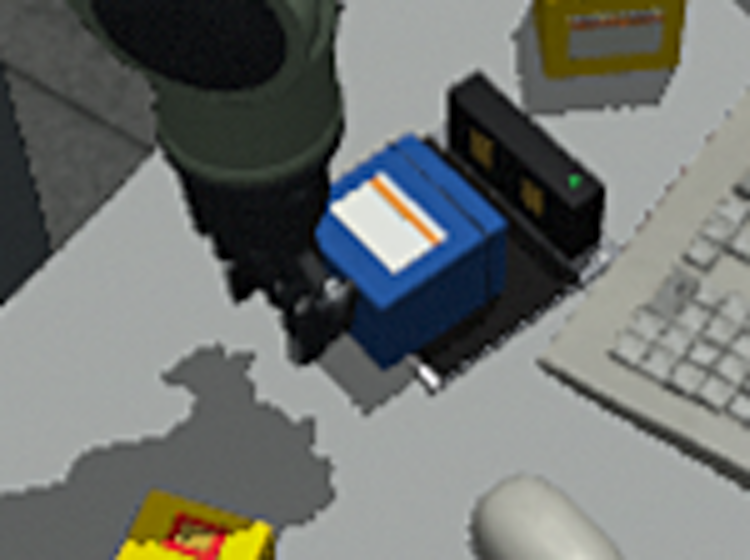

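View pics/n_top.png

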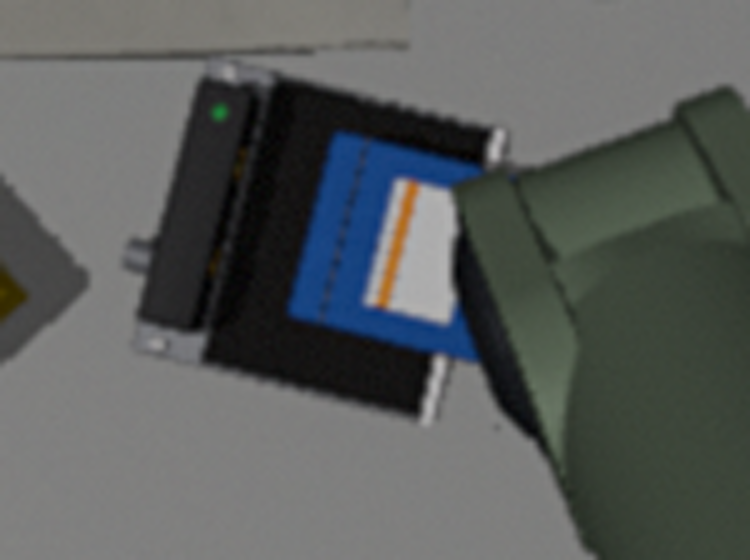

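{"method": "carry_out", "body": {
  "plan": [
    [9,0,0,0],
    [9,0,0,0],
    [5,0,0,0],
    [2,0,0,0],
    [2,0,0,0]
  ]
}}

```text
clock: 24.3
position: [0.5415, -0.0405, 0.0324]
tool_rot: [0.0, 0.793, 0.609, -0.0]
wrist_force: [0.7, -0.2, -0.2]
width: 0.0512
```

{"method": "carry_out", "body": {
  "plan": [
    [2,0,0,0],
    [2,0,0,0],
    [2,0,0,0],
    [2,0,0,0],
    [2,0,0,0]
  ]
}}

```text
clock: 24.92
position: [0.5438, -0.032, 0.0324]
tool_rot: [0.0, 0.793, 0.609, -0.001]
wrist_force: [-1.6, -6.6, 3.0]
width: 0.0511
```

{"method": "carry_out", "body": {
  "plan": [
    [2,0,0,0],
    [2,0,0,0],
    [2,0,0,0],
    [2,0,0,0],
    [2,0,0,0]
  ]
}}

```text
clock: 25.55
position: [0.5464, -0.0223, 0.0324]
tool_rot: [0.0, 0.793, 0.609, -0.001]
wrist_force: [-1.9, -7.5, 2.7]
width: 0.051
```

```bash
python3 lie.py o
```

```text
t 25.55 pos [ 0.5464 -0.0223  0.0324] cradle mm [  2.8 -11.3] z 32.4 yaw err -0.0006 F [-1.91 -7.5   2.72] F along EY -7.74 EX 0.10 w 0.051 down [-8.0e-04 -1.4e-03 -1.0e+00]
side 533 rect [ 6.1 37.3] [ 91.6 120.3] 2.18 zmed 80.0 slope [-0.02   0.005] max y by x [np.float32(92.0), np.float32(93.0), np.float32(93.8), np.float32(93.1), np.float32(92.2)] min y 2.3
top 448 rect [ 3.1 71.9] [90.1 47. ] 1.2 zmed 78.6 slope [ 0.001 -0.01 ] max y by x [np.float32(92.9), np.float32(94.0), np.float32(94.2), np.float32(94.3), np.float32(93.7)] min y 53.7
```

{"method": "carry_out", "body": {
  "plan": [
    [2,0,0,0],
    [2,0,0,0],
    [2,0,0,0],
    [2,0,0,0],
    [2,0,0,0]
  ]
}}

```text
clock: 26.28
position: [0.5489, -0.0127, 0.0324]
tool_rot: [0.0, 0.793, 0.609, -0.001]
wrist_force: [-1.9, -6.1, 3.6]
width: 0.0513
```

{"method": "carry_out", "body": {
  "plan": [
    [2,0,0,0],
    [2,0,0,0],
    [2,0,0,0],
    [2,0,0,0],
    [1,0,0,0]
  ]
}}

```text
clock: 26.9
position: [0.5513, -0.004, 0.0324]
tool_rot: [0.0, 0.793, 0.609, -0.001]
wrist_force: [-2.5, -7.9, 3.6]
width: 0.0512
```

```bash
python3 lie.py q
```

```text
t 26.90 pos [ 0.5513 -0.004   0.0324] cradle mm [2.8 7.7] z 32.4 yaw err -0.0007 F [-2.49 -7.85  3.58] F along EY -8.23 EX -0.38 w 0.0512 down [-7.0e-04 -1.4e-03 -1.0e+00]
side 516 rect [ 4.7 56.7] [118.5  92.1] 89.86 zmed 80.2 slope [-0.018  0.001] max y by x [np.float32(112.5), np.float32(111.7), np.float32(112.3), np.float32(110.7), np.float32(110.8)] min y 20.0
top 345 rect [ 2.9 94. ] [90.  39.3] 0.6 zmed 78.4 slope [ 0.002 -0.027] max y by x [np.float32(111.9), np.float32(112.9), np.float32(112.7), np.float32(113.5), np.float32(112.6)] min y 77.4
```

{"method": "carry_out", "body": {
  "plan": [
    [0.8,0,0,0],
    [0.8,0,0,0],
    [0.8,0,0,0],
    [0.6,0,0,0],
    [0.4,0,0,0]
  ]
}}

```text
clock: 27.62
position: [0.5522, -0.0008, 0.0324]
tool_rot: [0.0, 0.793, 0.609, -0.001]
wrist_force: [-2.2, -7.5, 2.0]
width: 0.051
```

{"method": "carry_out", "body": {
  "plan": [
    [0.3,0,0,0],
    [0.3,0,0,0],
    [0.3,0,0,0],
    [0.3,0,0,0],
    [0.3,0,0,0]
  ]
}}

```text
clock: 28.25
position: [0.5525, 0.0006, 0.0324]
tool_rot: [0.0, 0.793, 0.609, -0.001]
wrist_force: [-2.0, -7.0, 2.6]
width: 0.0515
```

```bash
python3 lie.py r
```

```text
t 28.25 pos [0.5525 0.0006 0.0324] cradle mm [ 2.8 12.4] z 32.4 yaw err -0.0006 F [-1.96 -7.05  2.58] F along EY -7.31 EX -0.07 w 0.0515 down [-8.0e-04 -1.5e-03 -1.0e+00]
side 500 rect [ 5.2 59.5] [ 91.7 116.8] 0.42 zmed 80.3 slope [-0.013  0.005] max y by x [np.float32(116.7), np.float32(117.0), np.float32(117.0), np.float32(114.8), np.float32(115.7)] min y 30.2
top 317 rect [ 3.3 99.7] [89.9 36.1] 0.28 zmed 78.5 slope [-0.006  0.001] max y by x [np.float32(116.8), np.float32(117.2), np.float32(117.0), np.float32(117.0), np.float32(117.1)] min y 84.7
```

Still sliding at about 7 N, with only a millimetre or two of gap left. I'll keep going in small steps.

{"method": "carry_out", "body": {
  "plan": [
    [0.3,0,0,0],
    [0.3,0,0,0],
    [0.2,0,0,0],
    [0.2,0,0,0],
    [0,0,0,0]
  ]
}}

```text
clock: 28.98
position: [0.5528, 0.0016, 0.0324]
tool_rot: [0.0, 0.793, 0.609, -0.001]
wrist_force: [-1.5, -7.7, 2.6]
width: 0.0511
```

{"method": "carry_out", "body": {
  "plan": [
    [0.3,0,0,0],
    [0.2,0,0,0],
    [0.2,0,0,0],
    [0,0,0,0],
    [0,0,0,0]
  ]
}}

```text
clock: 29.6
position: [0.5529, 0.0023, 0.0324]
tool_rot: [0.0, 0.793, 0.609, -0.001]
wrist_force: [-2.3, -7.1, 2.3]
width: 0.0513
```

{"method": "carry_out", "body": {
  "plan": [
    [0.3,0,0,0],
    [0.2,0,0,0],
    [0.2,0,0,0],
    [0,0,0,0],
    [0,0,0,0]
  ]
}}

```text
clock: 30.22
position: [0.5531, 0.0027, 0.0324]
tool_rot: [0.0, 0.793, 0.609, -0.001]
wrist_force: [-2.8, -8.1, 2.8]
width: 0.0511
```

{"method": "carry_out", "body": {
  "plan": [
    [0.3,0,0,0],
    [0.2,0,0,0],
    [0.2,0,0,0],
    [0,0,0,0],
    [0,0,0,0]
  ]
}}

```text
clock: 30.85
position: [0.553, 0.0028, 0.0324]
tool_rot: [0.001, 0.793, 0.609, -0.001]
wrist_force: [-3.5, -11.7, 6.1]
width: 0.0516
```

{"method": "carry_out", "body": {
  "plan": [
    [0.2,0,-0.2,0],
    [0,0,-0.2,0],
    [0,0,0,0],
    [0,0,0,0],
    [0,0,0,0]
  ]
}}

```text
clock: 31.48
position: [0.5528, 0.0029, 0.0325]
tool_rot: [0.0, 0.793, 0.609, -0.002]
wrist_force: [-2.2, -11.9, 0.0]
width: 0.0512
```

```bash
python3 -c "
from h import *
rep()"
```

```text
t 31.48 pos [0.5528 0.0029 0.0325] cradle mm [ 2.5 14.8] z 32.5 yaw err 0.0003 F [ -2.25 -11.92   0.05] F along EY -12.09 EX 0.91 w 0.0512 down [-0.002  -0.0024 -1.    ]
```

Raising the tool by 0.4 mm took the vertical load to about 0. I'll add a little push, about 15 N in all, and hold.

{"method": "carry_out", "body": {
  "plan": [
    [0.2,0,-0.1,0],
    [0.2,0,0,0],
    [0,0,0,0],
    [0,0,0,0],
    [0,0,0,0]
  ]
}}

```text
clock: 32.1
position: [0.5528, 0.0029, 0.0325]
tool_rot: [0.0, 0.794, 0.609, -0.002]
wrist_force: [-2.2, -11.7, -0.4]
width: 0.051
```

```bash
python3 -c "
from h import *
rep()"
```

```text
t 32.10 pos [0.5528 0.0029 0.0325] cradle mm [ 2.5 14.8] z 32.5 yaw err 0.0006 F [ -2.23 -11.72  -0.39] F along EY -11.90 EX 0.88 w 0.051 down [-0.0023 -0.0028 -1.    ]
```

{"method": "carry_out", "body": {
  "plan": [
    [0.3,0,0,0],
    [0.3,0,0,0],
    [0,0,0,0],
    [0,0,0,0],
    [0,0,0,0]
  ]
}}

```text
clock: 32.72
position: [0.5528, 0.0029, 0.0325]
tool_rot: [0.001, 0.794, 0.608, -0.002]
wrist_force: [-2.8, -15.4, 1.2]
width: 0.0511
```

{"method": "carry_out", "body": {
  "plan": [
    [0,0,0,0],
    [0,0,0,0],
    [0,0,0,0],
    [0,0,0,0],
    [0,0,0,0]
  ]
}}

```text
clock: 33.35
position: [0.5528, 0.0029, 0.0325]
tool_rot: [0.001, 0.794, 0.608, -0.002]
wrist_force: [-2.6, -15.3, 0.6]
width: 0.0512
```

```bash
python3 lie.py s
```

```text
t 33.35 pos [0.5528 0.0029 0.0325] cradle mm [ 2.4 14.7] z 32.5 yaw err 0.001 F [ -2.62 -15.35   0.55] F along EY -15.50 EX 1.44 w 0.0512 down [-0.0027 -0.0035 -1.    ]
side 480 rect [ 5.5 60.7] [ 90.9 114.7] 0.44 zmed 80.1 slope [-0.02   0.005] max y by x [np.float32(116.9), np.float32(115.7), np.float32(116.7), np.float32(115.6), np.float32(115.1)] min y 26.8
top 258 rect [  3.  101.1] [89.7 33.8] 0.77 zmed 78.1 slope [-0.006 -0.011] max y by x [np.float32(116.9), np.float32(117.2), np.float32(117.5), np.float32(117.6), np.float32(117.8)] min y 86.9
```

It's stalled rigidly at 15.5 N. I'll hold about 0.6 s more, then release.

{"method": "carry_out", "body": {
  "plan": [
    [0,0,0,0],
    [0,0,0,0],
    [0,0,0,0],
    [0,0,0,0],
    [0,0,0,0]
  ]
}}

```text
clock: 34.08
position: [0.5528, 0.0029, 0.0325]
tool_rot: [0.001, 0.794, 0.608, -0.002]
wrist_force: [-4.3, -16.0, 1.3]
width: 0.051
```

{"method": "carry_out", "body": {
  "plan": [
    [-1,0,0,0],
    [-1.5,0,0,0],
    [-3,0,0,0],
    [-10,0,0,0],
    [-20,0,0,0]
  ]
}}

```text
clock: 34.7
position: [0.5447, -0.0287, 0.0329]
tool_rot: [-0.0, 0.792, 0.61, 0.0]
wrist_force: [-0.5, -0.5, -0.3]
width: 0.0513
```

{"method": "carry_out", "body": {
  "plan": [
    [-25,0,0,0],
    [-25,0,-10,0],
    [-10,0,-30,0],
    [0,0,-30,0],
    [0,0,0,0]
  ]
}}

```text
clock: 35.33
position: [0.53, -0.0879, 0.1048]
tool_rot: [0.001, 0.793, 0.609, 0.001]
wrist_force: [-0.5, 0.4, -0.8]
width: 0.0514
```

```bash
python3 lie.py u; python3 m.py | head -0
python3 - <<'E'
from h import *
p=capture('top');C=cloud(p);l=L(C)*1000;z=C[...,2]*1000
m=(z>55)&(z<70)&(l[...,1]>100)&(l[...,1]<160)&(abs(l[...,0])<75)&(p['frame'].sum(-1)<200)
P=l[m].astype(np.float32);print('block',cv2.minAreaRect(P))
E
```

```text
t 35.33 pos [ 0.53   -0.0879  0.1048] cradle mm [  4.  -78.9] z 104.8 yaw err -0.0001 F [-0.55  0.39 -0.81] F along EY 0.23 EX -0.63 w 0.0514 down [ 3.2e-03 -9.0e-04 -1.0e+00]
side 813 rect [ 4.8 71.1] [93.3 91.4] 89.54 zmed 80.0 slope [-0.012  0.005] max y by x [np.float32(114.2), np.float32(114.4), np.float32(115.3), np.float32(114.7), np.float32(115.0)] min y 26.1
top 1530 rect [ 2.9 71.2] [93.3 89.9] 89.99 zmed 78.3 slope [-0.001 -0.   ] max y by x [np.float32(115.2), np.float32(114.6), np.float32(115.1), np.float32(115.7), np.float32(115.7)] min y 26.3
block ((-1.0247459411621094, 134.46197509765625), (27.59699058532715, 119.09646606445312), 89.95828247070312)Exception ignored on flushing sys.stdout:
BrokenPipeError: [Errno 32] Broken pipe
```

View pics/u_side.png

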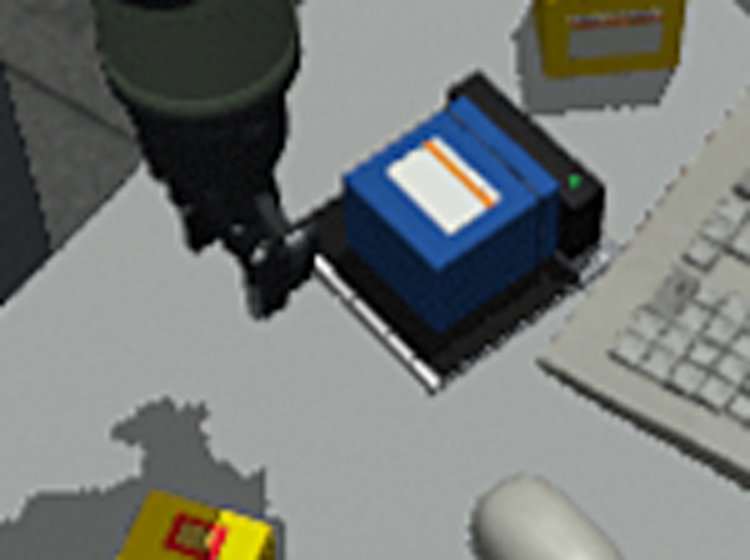

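View pics/u_top.png

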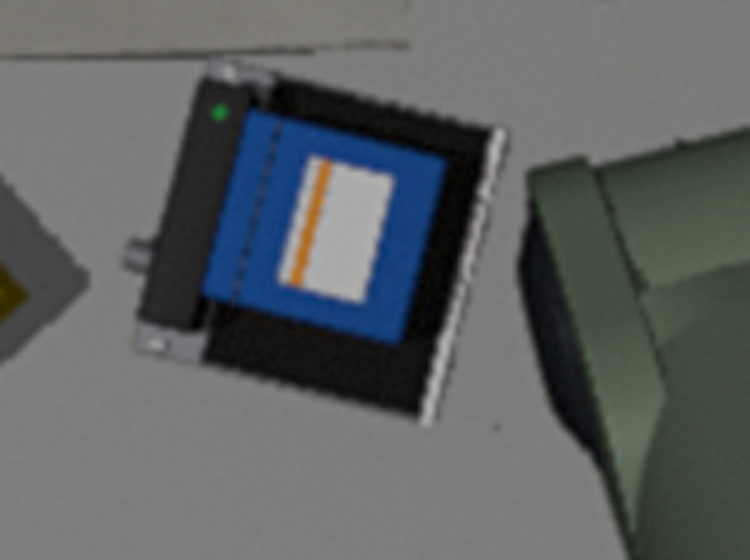

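Run:
```python
import cv2,numpy as np
for n,rs in(('top',[(5*20,5*70,200,285)]),('side',[(90,200,430,560)])):
    a=cv2.imread('pics/s_%s.png'%n,0).astype(np.float32);b=cv2.imread('pics/u_%s.png'%n,0).astype(np.float32)
    for r0,r1,c0,c1 in rs:
        A,B=a[r0:r1,c0:c1],b[r0:r1,c0:c1]
        print(n,'diff',abs(A-B).mean(),cv2.phaseCorrelate(A,B,cv2.createHanningWindow((c1-c0,r1-r0),cv2.CV_32F)),'zoom px (5/px, ~2.3mm/px)')
p=cv2.imread('pics/s_top.png')[90:360,180:460];q=cv2.imread('pics/u_top.png')[90:360,180:460]
cv2.imwrite('pics/cmp.png',np.hstack([p,q]))
```

```text
top diff 6.4651766 ((-0.10083547213645261, 0.08519380601289583), 0.2654146216498481) zoom px (5/px, ~2.3mm/px)
side diff 4.092727 ((0.5984090429286937, -0.018586601301812777), 0.8942921683229046) zoom px (5/px, ~2.3mm/px)
```

View pics/cmp.png

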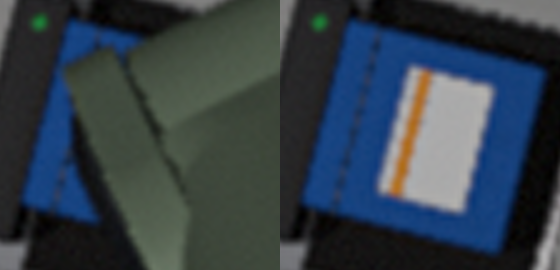

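In the comparison of pressed and released views, the battery edge beside the block sits at the same pixels, so it did not move when I let go. The arm is clear, so I'm handing the job in.

Run:
```python
from station import *
print(finish_job())
```

```text
the job is handed in; nothing more can be done
None
```

I slid the blue battery to the stop edge, tipped it onto the mat with a rising push, slid it home against the contact block and pressed it there. The job is handed in, but no verdict was reported.

**Last checks**
- **Final pose:** the battery lies flat with its terminals towards the block, about 3 mm off the cradle's middle and square within about 0.01 rad. No gap to the block shows in either picture. The depth reading is only good to 1–2 mm, and it did not move measurably when I let go.
- **Press:** the push read about 12 N for roughly a second, then about 15.5 N for roughly another 1.5 s. The block got that less the sliding friction, so my estimate is about 10 N; I had no direct reading of it.
- **Robot and bystanders:** the arm is clear and touching nothing. My moves stayed away from the bystanders, but I did not measure them one by one afterwards.

**What disagreed**
- **Finger height:** at this opening the fingertips stood about 18 mm above the reported TCP height instead of 17 mm below it. The "low" push to the stop therefore landed high and dragged. It peaked at about 19 N in the readings between moves and leaned the battery slightly, by about 0.03–0.05 rad.
- **Stop position:** once upright again, its front face measured 1–2 mm short of the stop, close to the measuring error and inside the 4 mm allowed.

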